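# Release the forming die from its ratchet strap clamp

### The job

The forming die has to come out for a tool change, but the ratchet spanner on its clamp screw is still set to tighten: flip the spanner's red reversing lever over to the other side, then work the handle to and fro until the strap's nose has lifted clear of the groove in the die. Draw the die straight out towards the open front of its base, from between the rails and from under the strap, and set it down gently, flat and right way up, in the dark grey tool tray. Leave the other things on the bench where they are.

Things in the scene. Friction and masses are not known exactly. Their poses are not given: they have to be found in the camera images.
- clamp_base: Fixed grey base, plate 203x104x16 mm. Origin: under it, on the screw's vertical axis. -x: open front (towards the robot, plate to 128 mm), +x rear (75 mm), +y left. On the plate: two rails 12 mm high, 42 mm apart, 78 to 30 mm in front of the axis, a back stop behind the die, and a dark strap, 34 mm wide, 48 to 62 mm above the bench, that reaches 56 mm forward from the axis over the die's rear end.
- forming_die: Loose aluminium block 100x40x30 mm, about 0.45 kg, small former on top (34x26 mm, to 37 mm). Origin: centre of underside; +x rear end, z up. Groove across its top 36 mm behind centre, 11 mm wide, 6 deep. Starts between rails (1 mm play a side), underside 16 mm above the bench on the plate, centre 84 mm in front of the axis; its front 55 mm stick out of the rails: grip it there across the 40 mm.
- strap_nose (a point): Middle of the underside of the strap's nose (8 mm long, 30 mm wide), 48 mm in front of the screw axis. At the start it stands 3.5 mm deep in the groove of the die, so the die can neither slide nor lift.
- clamp_strap (a joint): Lift of the strap, m: 0 clamped, 0.0066 highest. It rises with the screw, 2.55 mm a radian, and the spanner with it; it cannot be lifted by hand. Above 0.0035 the nose is clear of the die.
- clamp_screw (a joint): Turn of the clamp screw, rad: 0 tight (stop), positive loosened, counter-clockwise from above, 2.6 at most (stop). Only the ratchet can turn it; it is stiff (0.8 N m) and stays where it is left. 1.4 or more frees the die.
- ratchet_handle (a joint): Angle of the spanner about the screw axis, rad: at 0 its handle points to the base's -y (right); positive counter-clockwise from above. Lever at loosen: moving it positive turns the screw (0.8 N m), moving it back clicks freely (0.3 N m); lever at tighten: the reverse. 18 teeth, one click each 0.35 rad; up to one click of each stroke is lost before the pawl bites.
- handle_grip (a point): Centre of the spanner's black grip, 145 mm from the screw axis, 78 mm above the bench (rises with the strap). The grip is a level radial bar 20 mm wide, 19 mm high, from 90 to 195 mm from the axis. Its x axis points outward along the handle.
- pawl_lever (a joint): Angle of the red reversing lever on the spanner's head, rad: negative tighten (start), positive loosen; each side 0.14 (pawl on a tooth) to 0.36 (seated). An over-centre spring snaps it to either side; about 1.5 N at the tab push it across. It twitches with every click but stays on its side.
- lever_tab (a point): Centre of the lever's upright red tab, 16x10x21 mm (x, y, z), top 10 mm above this point, about 114 mm above the bench; the head's top is at 91 mm. Pivot: on the handle's line 36 mm outward of the screw axis; the tab 44 mm from it, back over the head (x axis: tab to pivot). Tighten to loosen: 30 mm, to the clockwise side of the handle's line (handle at 0: towards the base's front, -x).
- tool_tray: Dark grey shallow tool tray, 142 x 242 x 17 mm, loose, open at the top. Origin: centre of its underside; long side along its y; floor 2 mm thick, 126 x 226 mm clear.
- bin_c: Red open parts bin 190 x 120 x 52 mm, a bystander, origin under its centre, long side along its x; it stands at the same side of the bench as the tool tray.
- caliper: Bystander: digital caliper 226 mm long, 14 mm high, lying flat, origin under its middle.
- gauge_set: Bystander: wooden cradle with five step gauges, 45 x 110 x 38 mm, origin under its centre.
- side_cutters: Bystander: side cutters with orange handles, 69 x 128 x 13 mm, origin under its centre.
- marker: Bystander: red felt marker, 136 mm long, 18 mm thick, origin under its middle.
- tape: Bystander: orange-brown roll of tape, 72 mm across, 18 mm high, lying flat, origin under its centre.
Things that resemble listed ones, but are neither listed nor needed, are in the scene too. There is more than one size of the forming_die; the one meant has the size given above.

How it is judged:
On the way, in this order (a step that is already met when the one before it is completed fails the run):
1. the reversing lever has been flipped to the loosen side (value of joint pawl_lever above 0.1 rad), for 0.2 s.
2. the screw has been backed off with the ratchet until the strap has lifted (value of joint clamp_screw above 1.3 rad and value of joint clamp_strap above 0.003 m), for 0.2 s.
At the end, for the whole second after the job is handed in: The die lies at rest flat on the tool tray's floor (underside within 6 mm of the tray's underside, tilted under 0.06 rad, right way up), the tray standing on the bench; the screw is still backed off by more than 1.3 rad and the lever still on the loosen side (x of forming_die in the frame of tool_tray between -0.05 and 0.05 m and y of forming_die in the frame of tool_tray between -0.1 and 0.1 m and z of forming_die in the frame of tool_tray below 0.006 m and angle between each of forming_die, tool_tray's own z axis and vertical below 0.06 rad and height (world z) of tool_tray below 0.01 m and linear speed of forming_die below 0.02 m/s and value of joint clamp_screw above 1.3 rad and value of joint pawl_lever above 0.1 rad); the robot touches nothing.
It fails at once if the die is dropped or slammed into the tray (over 60 N) (contact force between forming_die and tool_tray above 60 N).
It fails at once if another loose thing on the bench (caliper, gauge set, side cutters, marker, tape roll or red bin) is shifted by more than 30 mm (distance of any of caliper, gauge_set, side_cutters, marker, tape, bin_c from where it was at the start of the episode above 0.03 m).
It also fails if it takes over 72 s, if anything falls off the work surface, if the arm or the gripper's body presses on something with over 40 N, if the wrist force passes 120 N, or if a joint passes its speed limit or range.

### The arm

A 7-joint arm with a two-finger parallel gripper is mounted at the origin on the work surface; the furniture and walls round the work are solid. World frame = base frame: x ahead of the robot, y to its left, z up, the work surface at z = 0. Lengths are in m, angles in rad, forces in N, time in s.
With the tool pointing down it reaches from about 0.4 to 0.925 m from the base axis. Payload 4.1 kg.
Tool frame: the origin (TCP) lies at the very end of the fingers, on their centre line; the grasp point (between the pads) lies robot.tcp_to_grasp behind it (robot.tcp_to_grasp is the distance from the TCP to the grasp point, in m); x points along the fingers, y is the direction in which the jaws open and shut, and the axes are right-handed (so a half turn about x gives the same grasp; the last joint's range is limited). The gripper opens to 85 mm and grips with 20 to 120 N. Pads are 22 mm wide; open, the fingers measure 114 mm over their backs; the gripper's body (76 mm by 85 mm) begins 54 mm behind the grasp point. The pads swing forward as they close: fully open they stand 13 mm farther back than shut.
Start: joints at [-1.285, 0.398, 0.045, 1.537, -0.019, 1.207, -0.051], TCP at [0.244, 0.603, 0.2] pointing down, gripper open.
Joint ranges: [-2.82, 2.82], [-0.49, 2.23], [-1.37, 1.46], [0, 2.46], [-1.36, 4.5], [0.23, 2], [-2.94, 2.94]. Speed limits (rad/s): [2.57, 2.57, 3.14, 3.14, 3.14, 3.14, 3.14].

### API

Orientations are given as a 3x3 rotation matrix whose columns are the frame's x, y, z axes.
In Python, from workcell import robot gives the robot as it stands. The module is installed in compiled form; this text tells all that it offers.
- The arm moves only by the tool apply_moves, never from a script. Its argument "increments" is a list that holds one entry, the list of rows, each a list of 7 numbers: the turn, a rotation vector about the tool's x, y, z in units of 6 degrees (1.0 is 6 degrees), then the shift along the tool's x, y, z in units of 25 mm (1.0 is 25 mm), then the gripper's target within -1 to 1 (shut at 1, half-way at 0, fully open at -1). In form: [[[rx, ry, rz, tx, ty, tz, fingers], ...]]. A call has 1 to 5 rows; each row shifts and turns the pose as measured when the row begins, along the tool's axes as they then stand; what a row does not reach is not made up. A row lasts 1/8 s, in which the tool goes at most 62.5 mm and 10.7 degrees, less where a joint would pass 70% of its speed; a pose out of reach is approached as far as the arm can. A call is refused whole if a number of a shift passes 1 or a number of a turn 1, either way. A call with a gripper value outside its range is refused whole. The fingers move at their own pace and stop on an object; "squeeze" is the grip in N (left out, the last holds). Time passes only in rows, so rows that do not move let the fingers close. It gives the time, the measured TCP pose, the force and the opening at its end, in the units of the state.
- robot.read_state(): the state, without advancing time (a new reading comes with each control period).
- robot.camera(name): name is "scene" or "top" or "wrist"; returns the picture (420x560x3 uint8, blue, green, red); there is no depth.
- robot.camera_params(name): a dict with "K" (3x3 intrinsics, pixels), "extrinsics" (4x4, takes a point from camera to world coordinates); the wrist camera has in their place "hand_eye" (4x4, takes a point from camera to tool coordinates, whose origin is the TCP and whose axes are the tool frame's). Camera axes: x right, y down, z forward; pixel columns grow to the right and rows downward; lengths in m; the calibration is good to about 2 mm. The wrist camera is an equidistant fisheye: a pixel r from the principal point sees the ray r / f radians off the axis. A picture is of the moment at which its call begins: read the wrist's pose just before it. camera_params takes no time and is no camera call.
- robot.finish_job(): hands the job in, once; it reports no verdict.
Trained networks look in the newest picture that a camera, given by its name, has taken for a name from the list of things; names that differ only in an ending like _2 or _b are one class to them, and where a whole thing is asked for, a point or a joint stands for the part that bears it (a point fixed in the world has none). Each returns a list of dicts, best first, with "confidence" (0 to 1); they miss things now and then, are a little off and sometimes report something else, mostly with a low value. They report only what shows in the picture. A call takes as long as a camera call. They do not tell look-alikes from the thing itself.
- robot.trace(target, camera): "pixels" (420x560 bool, what is visible of it) and "extent" ([left, top, right, bottom] in pixels, round what is visible of it).
- robot.landmark_of(target, camera): "point" ([row, column] in pixels: a listed point, or the origin of a listed thing).
The state is a dict: "time_s": time; "joints": joint angles; "qvel": joint speeds; "joint_torque": joint torques, N m; "tcp_pos": TCP position; "tcp_rot": TCP orientation; "wrist_force": force on the tool from outside, world axes, zero at the start; "moment": the same for the moment, N m; "width": finger opening in m.
Only numpy, scipy, OpenCV 4.12 (cv2) and the standard library are available. Lean on these libraries where they do the work, as an engineer would, in place of code of your own. Each camera call takes 0.05 s, during which the arm holds its last target.

## Working session

There is one attempt and no reset: what is moved stays moved. The work goes in short steps, Python scripts to look and compute and a tool call to move; the robot and the scene stay as the last step left them, time stands still between calls to the robot, and variables do not carry over. Pictures are saved under pics/ and viewed, and the job is handed in when it is done.

Besides the shell and the picture viewer there is one more tool, called after ">>>" by a JSON object that holds its "method" and its "body". apply_moves: Moves the arm, as the interface text tells. Its arguments: {"type":"object","properties":{"increments":{"type":"array"},"squeeze":{"type":"number"}},"required":["increments"]}

```bash
mkdir -p pics; python3 - <<'E'
from workcell import robot
import cv2,numpy as np
np.set_printoptions(precision=4,suppress=True)
s=robot.read_state()
for k in s: print(k,np.array(s[k]).round(4).tolist())
print(robot.tcp_to_grasp)
for n in ["scene","top","wrist"]:
    cv2.imwrite(f"pics/{n}0.png",robot.camera(n)); print(n,robot.camera_params(n))
E
```

```text
time_s 0.0
joints [-1.285, 0.3992, 0.045, 1.5379, -0.0187, 1.2069, -0.0507]
qvel [-0.0023, -0.0017, -0.0024, 0.0004, 0.0009, 0.0008, -0.0003]
joint_torque [0.0005, -47.5122, 1.3649, -25.4221, 0.0116, 0.0094, -0.0]
tcp_pos [0.2437, 0.6018, 0.1994]
tcp_rot [[-0.0006, 0.3753, 0.9269], [-0.0019, 0.9269, -0.3753], [-1.0, -0.002, 0.0001]]
wrist_force [0.5181, -0.8291, 0.8376]
moment [-0.0358, -0.0087, 0.0041]
width 0.0855
0.0187
scene {'K': array([[519.6663,   0.    , 280.772 ],
       [  0.    , 519.6663, 206.4289],
       [  0.    ,   0.    ,   1.    ]]), 'extrinsics': array([[ 0.8335, -0.3267,  0.4455, -0.0389],
       [-0.5522, -0.5151,  0.6555, -0.9205],
       [ 0.0153, -0.7924, -0.6098,  0.9278],
       [ 0.    ,  0.    ,  0.    ,  1.    ]])}
top {'K': array([[443.9586,   0.    , 279.5736],
       [  0.    , 443.9586, 202.924 ],
       [  0.    ,   0.    ,   1.    ]]), 'extrinsics': array([[ 0.0115, -0.9804,  0.1967,  0.2617],
       [-0.9996, -0.016 , -0.0211,  0.0114],
       [ 0.0239, -0.1963, -0.9802,  1.5488],
       [ 0.    ,  0.    ,  0.    ,  1.    ]])}
wrist {'K': array([[325.1923,   0.    , 286.1311],
       [  0.    , 325.1923, 207.6971],
       [  0.    ,   0.    ,   1.    ]]), 'hand_eye': array([[ 0.    , -0.298 ,  0.9546, -0.1743],
       [ 1.    , -0.0009, -0.0003, -0.0001],
       [ 0.0009,  0.9546,  0.298 , -0.0746],
       [ 0.    ,  0.    ,  0.    ,  1.    ]])}
```

View pics/scene0.png

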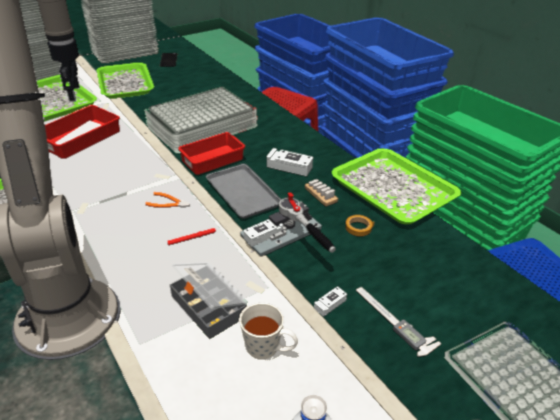

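View pics/top0.png

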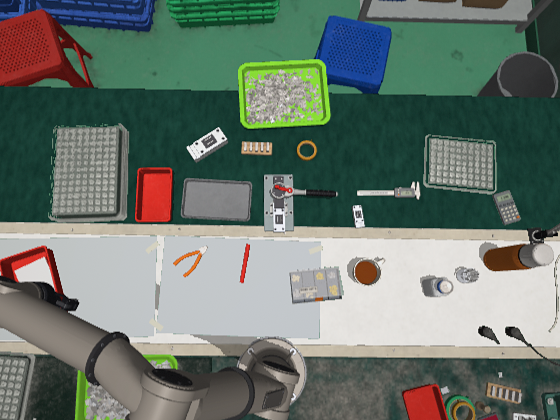

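View pics/wrist0.png

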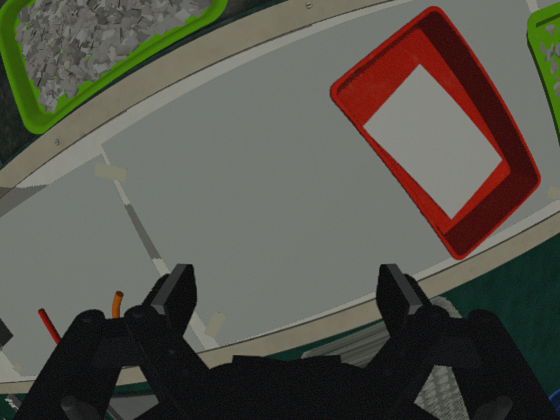

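The top view shows the clamp at about (280,203) with its handle pointing right (world -y). The tray is at (217,199), the red bin at (155,195), and look-alike blocks are at (207,143) and (359,216). The only block in the clamp is the die at (279,217).

```bash
cat > h.py <<'E'
from workcell import robot
import cv2,numpy as np
np.set_printoptions(precision=4,suppress=True)
def ray(cam,px,st=None):
    p=robot.camera_params(cam);K=p["K"];r,c=px
    x=(c-K[0,2])/K[0,0];y=(r-K[1,2])/K[1,1]
    if cam=="wrist":
        th=np.hypot(x,y);d=np.array([x/th*np.sin(th),y/th*np.sin(th),np.cos(th)])
        T=np.eye(4);T[:3,:3]=st["tcp_rot"];T[:3,3]=st["tcp_pos"];E=T@p["hand_eye"]
    else:
        d=np.array([x,y,1.]);E=p["extrinsics"]
    d=E[:3,:3]@d
    return E[:3,3],d/np.linalg.norm(d)
def atz(cam,px,z,st=None):
    o,d=ray(cam,px,st);return o+d*(z-o[2])/d[2]
def proj(cam,P,st=None):
    p=robot.camera_params(cam);K=p["K"]
    if cam=="wrist":
        T=np.eye(4);T[:3,:3]=st["tcp_rot"];T[:3,3]=st["tcp_pos"];E=T@p["hand_eye"]
    else:E=p["extrinsics"]
    q=E[:3,:3].T@(np.array(P)-E[:3,3])
    if cam=="wrist":
        th=np.arctan2(np.hypot(q[0],q[1]),q[2]);n=np.hypot(q[0],q[1]);f=K[0,0]
        return np.array([K[1,2]+f*th*q[1]/n,K[0,2]+f*th*q[0]/n])
    return np.array([K[1,2]+K[1,1]*q[1]/q[2],K[0,2]+K[0,0]*q[0]/q[2]])
Z=dict(clamp_base=0,forming_die=.016,strap_nose=.0475,handle_grip=.078,lever_tab=.104,tool_tray=0,bin_c=0,gauge_set=0,caliper=0,marker=0,side_cutters=0,tape=0)
E
python3 - <<'E'
from h import *
for c in ["top","scene"]:
    robot.camera(c)
    for n in Z:
        if c=="scene" and n in("caliper","marker","side_cutters","tape"):continue
        for r in robot.landmark_of(n,c)[:3]:
            if r["confidence"]>.3: print(c,n,round(r["confidence"],2),np.round(r["point"],1),atz(c,r["point"],Z[n]))
for c,b in (("top",(160,160,350,260)),("scene",(160,130,400,300))):
    im=robot.camera(c)[b[1]:b[3],b[0]:b[2]];im=cv2.resize(im,None,fx=800/im.shape[1] if c=="top" else 3,fy=800/im.shape[1] if c=="top" else 3,interpolation=cv2.INTER_CUBIC);cv2.imwrite(f"pics/{c}_z.png",im)
E
```

```text
top clamp_base 0.72 [195.  278.6] [ 0.6013 -0.0182  0.    ]
top forming_die 0.69 [213.9 358.4] [ 0.5344 -0.2996  0.016 ]
top forming_die 0.66 [148.7 207.1] [0.7638 0.2413 0.016 ]
top forming_die 0.62 [219.1 278.8] [ 0.5115 -0.0196  0.016 ]
top strap_nose 0.83 [205.8 276.3] [ 0.5526 -0.0098  0.0475]
top lever_tab 0.54 [185.2 277.4] [ 0.612  -0.0118  0.104 ]
top tool_tray 0.6 [201.2 219.1] [0.5752 0.1928 0.    ]
top bin_c 0.63 [197.7 152.7] [0.584  0.4278 0.    ]
top bin_c 0.4 [190.3 323.2] [ 0.6212 -0.178   0.    ]
top gauge_set 0.67 [148.7 255.1] [0.7725 0.0695 0.    ]
top caliper 0.94 [192.6 388.3] [ 0.6167 -0.4127  0.    ]
top marker 0.65 [265.7 245.4] [0.3494 0.0935 0.    ]
top side_cutters 0.61 [257.1 192.5] [0.3765 0.2769 0.    ]
top tape 0.5 [150.1 306.9] [ 0.7708 -0.1195  0.    ]
scene clamp_base 0.84 [232.9 287.8] [ 0.5893 -0.0328  0.    ]
scene forming_die 0.84 [233.8 265.9] [ 0.5266 -0.0196  0.016 ]
scene forming_die 0.72 [304.4 329.7] [ 0.5174 -0.3111  0.016 ]
scene forming_die 0.58 [165.9 291.7] [0.7743 0.2184 0.016 ]
scene strap_nose 0.65 [224.4 276.3] [ 0.5508 -0.0331  0.0475]
scene lever_tab 0.43 [198.4 288. ] [ 0.5984 -0.0161  0.104 ]
scene tool_tray 0.92 [191.9 245. ] [0.5871 0.1952 0.    ]
scene bin_c 0.65 [163.2 215.3] [ 0.586   0.3849 -0.    ]
scene gauge_set 0.65 [195.8 323.6] [0.7769 0.0515 0.    ]
```

View pics/top_z.png

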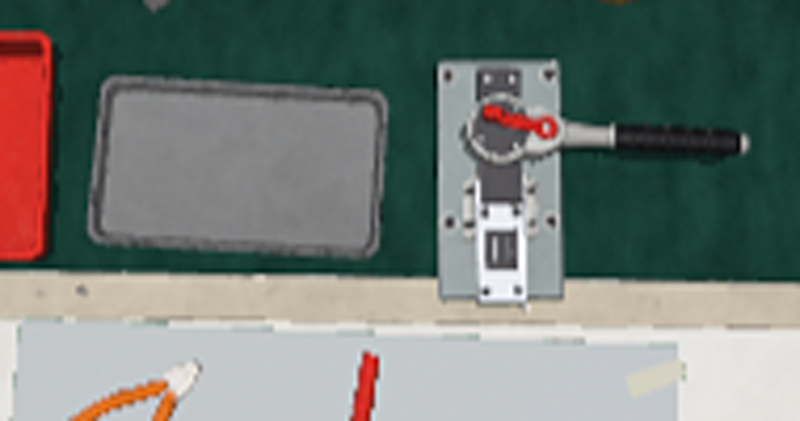

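View pics/scene_z.png

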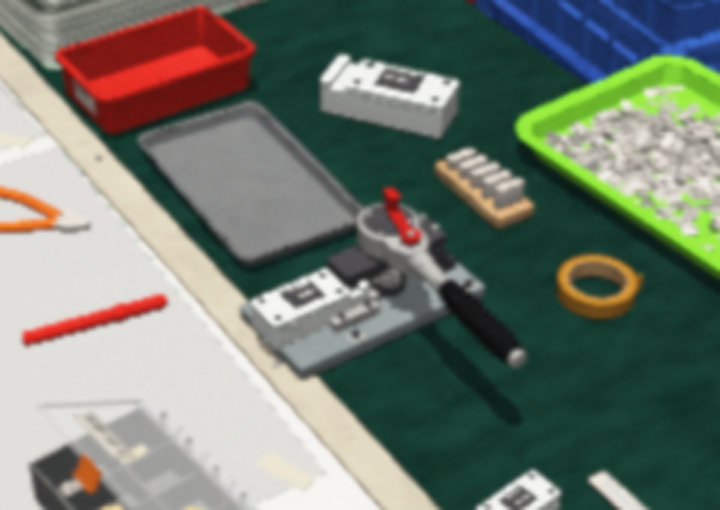

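```bash
cat >> h.py <<'E'
from scipy.spatial.transform import Rotation as Ro
def down(yaw): # tool y axis at world angle yaw, x down
    x=np.array([0,0,-1.]);y=np.array([np.cos(yaw),np.sin(yaw),0]);return np.column_stack([x,y,np.cross(x,y)])
def plan(P,R,n=5,grip=-1,cap=1.0,st=None):
    st=st or robot.read_state();p=np.array(st["tcp_pos"]);r=np.array(st["tcp_rot"])
    rows=[]
    for i in range(n):
        rv=Ro.from_matrix(r.T@R).as_rotvec()/np.radians(6);tv=r.T@(P-p)/.025
        k=max(1,np.abs(rv).max(),np.abs(tv).max()/cap)
        rv=np.round(rv/k,2);tv=np.round(tv/k,2)
        rows.append([*rv.tolist(),*tv.tolist(),grip])
        p=p+r@tv*.025;r=r@Ro.from_rotvec(rv*np.radians(6)).as_matrix()
        if k<=1:break
    print("[["+",".join(str(x) for x in rows)+"]]",(P-p).round(4))
E
python3 - <<'E'
from h import *
for c in [(174.7,264),(174.7,293),(230.5,264),(231.3,293.5)]: print(atz("top",c,.016))
plan(np.array([.6,.03,.25]),down(0),n=40)
E
```

```text
[0.6709 0.0351 0.016 ]
[ 0.6728 -0.0684  0.016 ]
[0.4706 0.0314 0.016 ]
[ 0.4693 -0.0713  0.016 ]
[[[0.52, -0.0, -0.0, -0.09, -0.73, 1.0, -1],[0.5, -0.0, -0.0, -0.09, -0.65, 1.0, -1],[0.48, -0.0, -0.0, -0.08, -0.58, 1.0, -1],[0.47, -0.0, -0.0, -0.08, -0.51, 1.0, -1],[0.46, -0.0, -0.0, -0.08, -0.45, 1.0, -1],[0.45, -0.0, -0.0, -0.08, -0.39, 1.0, -1],[0.44, -0.0, -0.0, -0.08, -0.34, 1.0, -1],[0.44, -0.0, -0.0, -0.08, -0.29, 1.0, -1],[0.43, -0.0, -0.0, -0.08, -0.24, 1.0, -1],[0.43, -0.0, -0.0, -0.07, -0.19, 1.0, -1],[0.43, -0.0, -0.0, -0.07, -0.15, 1.0, -1],[0.42, -0.0, -0.0, -0.07, -0.1, 1.0, -1],[0.42, -0.0, -0.0, -0.07, -0.06, 1.0, -1],[0.42, -0.0, -0.0, -0.07, -0.01, 1.0, -1],[0.42, -0.0, -0.0, -0.08, 0.03, 1.0, -1],[0.42, -0.0, -0.0, -0.07, 0.08, 1.0, -1],[0.42, -0.0, -0.0, -0.08, 0.12, 1.0, -1],[0.43, -0.0, -0.0, -0.08, 0.16, 1.0, -1],[0.43, -0.0, -0.0, -0.08, 0.21, 1.0, -1],[0.43, -0.0, -0.0, -0.08, 0.26, 1.0, -1],[0.44, -0.0, -0.0, -0.08, 0.31, 1.0, -1],[0.45, -0.0, -0.0, -0.08, 0.36, 1.0, -1],[0.46, -0.0, -0.0, -0.08, 0.41, 1.0, -1],[0.46, -0.0, -0.0, -0.08, 0.47, 1.0, -1],[0.48, -0.0, -0.0, -0.08, 0.53, 1.0, -1],[0.18, -0.0, -0.0, -0.02, 0.21, 0.36, -1]]] [ 0.0001 -0.0001  0.0001]
```

>>> {"method": "apply_moves", "body": {"increments": [[[0.5,0,0,-0.1,-0.7,1,1],[0.5,0,0,-0.1,-0.65,1,1],[0.5,0,0,-0.1,-0.6,1,1],[0.5,0,0,-0.1,-0.5,1,1],[0.5,0,0,-0.1,-0.45,1,1]]]}}

```text
time_s: 1.98
tcp_pos: [0.3223, 0.475, 0.2132]
tcp_rot: [[-0.001, 0.611, 0.792], [0.001, 0.792, -0.611], [-1.0, 0.0, -0.001]]
wrist_force: [-0.0, 0.0, 0.4]
width: 0.0
```

>>> {"method": "apply_moves", "body": {"increments": [[[0.45,0,0,-0.1,-0.4,1,1],[0.45,0,0,-0.1,-0.35,1,1],[0.45,0,0,-0.1,-0.3,1,1],[0.45,0,0,-0.1,-0.25,1,1],[0.45,0,0,-0.1,-0.2,1,1]]]}}

```text
time_s: 2.6
tcp_pos: [0.3924, 0.3533, 0.2267]
tcp_rot: [[-0.0, 0.79, 0.614], [0.002, 0.614, -0.79], [-1.0, 0.001, -0.002]]
wrist_force: [0.2, -0.1, 0.3]
width: -0.0001
```

>>> {"method": "apply_moves", "body": {"increments": [[[0.45,0,0,-0.1,-0.15,1,1],[0.45,0,0,-0.1,-0.1,1,1],[0.45,0,0,-0.1,-0.05,1,1],[0.45,0,0,-0.1,0,1,1],[0.45,0,0,-0.1,0.05,1,1]]]}}

```text
time_s: 3.22
tcp_pos: [0.458, 0.2362, 0.2399]
tcp_rot: [[0.0, 0.918, 0.397], [0.003, 0.397, -0.918], [-1.0, 0.001, -0.002]]
wrist_force: [-0.1, 0.3, -0.4]
width: 0.0001
```

```bash
python3 - <<'E'
from h import *
s=robot.read_state();print(s["time_s"],s["tcp_pos"],s["tcp_rot"],s["width"],s["joints"])
plan(np.array([.6,.03,.25]),down(0),n=40,grip=1)
E
```

```text
3.225 [0.458  0.2362 0.2399] [[ 0.0002  0.9177  0.3973]
 [ 0.0028  0.3973 -0.9177]
 [-1.      0.0013 -0.0025]] 0.00013402698059789502 [-0.8961  0.1304  0.3758  1.8091 -0.0535  1.2099 -0.0959]
[[[0.4, -0.0, -0.0, -0.04, 0.2, 1.0, 1],[0.4, -0.0, -0.0, -0.04, 0.24, 1.0, 1],[0.41, -0.0, -0.0, -0.05, 0.29, 1.0, 1],[0.41, -0.0, -0.0, -0.05, 0.33, 1.0, 1],[0.42, -0.0, -0.0, -0.04, 0.38, 1.0, 1],[0.42, -0.01, -0.0, -0.05, 0.43, 1.0, 1],[0.43, -0.0, -0.0, -0.05, 0.49, 1.0, 1],[0.44, -0.01, -0.0, -0.05, 0.54, 1.0, 1],[0.46, -0.01, -0.0, -0.04, 0.6, 1.0, 1],[0.11, 0.0, -0.01, -0.01, 0.17, 0.24, 1]]] [-0.0001 -0.0001  0.    ]
```

>>> {"method": "apply_moves", "body": {"increments": [[[0.4,0,0,-0.05,0.2,1,1],[0.4,0,0,-0.05,0.25,1,1],[0.4,0,0,-0.05,0.3,1,1],[0.4,0,0,-0.05,0.35,1,1],[0.4,0,0,-0.05,0.4,1,1]]]}}

```text
time_s: 3.85
tcp_pos: [0.5381, 0.1214, 0.2462]
tcp_rot: [[0.001, 0.983, 0.184], [0.003, 0.184, -0.983], [-1.0, 0.001, -0.003]]
wrist_force: [0.1, 0.3, -0.0]
width: 0.0002
```

>>> {"method": "apply_moves", "body": {"increments": [[[0.45,0,0,-0.05,0.5,1,1],[0.45,0,0,-0.05,0.5,1,1],[0.45,0,0,-0.05,0.6,1,1],[0.45,0,0,-0.05,0.6,1,1],[0.2,0,0,0,0.2,0.5,1]]]}}

```text
time_s: 4.47
tcp_pos: [0.6135, 0.006, 0.2507]
tcp_rot: [[0.001, 0.999, -0.04], [0.0, -0.04, -0.999], [-1.0, 0.001, -0.0]]
wrist_force: [-0.6, 0.6, 0.3]
width: -0.0004
```

```bash
python3 - <<'E'
from h import *
s=robot.read_state();im=robot.camera("wrist");cv2.imwrite("pics/w1.png",im);print(s["time_s"],s["tcp_pos"],s["tcp_rot"],s["joints"])
for n in ["clamp_base","strap_nose","handle_grip","lever_tab","forming_die","tool_tray"]:
    for r in robot.landmark_of(n,"wrist")[:2]: print(n,round(r["confidence"],2),np.round(r["point"],1),atz("wrist",r["point"],Z[n],s))
E
```

```text
4.475 [0.6135 0.006  0.2507] [[ 0.0009  0.9992 -0.0399]
 [ 0.0004 -0.0399 -0.9992]
 [-1.      0.0009 -0.0004]] [-0.5273  0.3447  0.5914  1.5731 -0.1982  1.2832  0.0532]
clamp_base 0.88 [183.9 275. ] [ 0.5991 -0.0171  0.    ]
clamp_base 0.69 [190.3 209.8] [ 0.509  -0.0218  0.    ]
strap_nose 0.65 [197.3 233.7] [ 0.5501 -0.0204  0.0475]
handle_grip 0.58 [183.2 275.9] [0.6036 0.0018 0.078 ]
lever_tab 0.56 [198.8 279.6] [ 0.6076 -0.0088  0.104 ]
forming_die 0.97 [193.5 211.7] [ 0.5152 -0.0224  0.016 ]
tool_tray 0.75 [ 20.3 254.7] [0.5825 0.2031 0.    ]
```

View pics/w1.png

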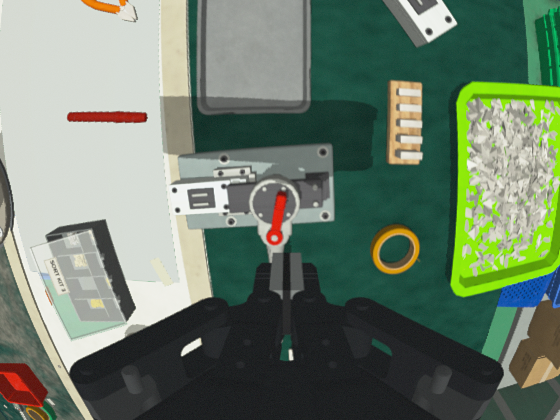

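```bash
python3 - <<'E'
from h import *
s=robot.read_state()
print("pivot",atz("wrist",(238,273),.1,s),"grip end",atz("top",(193.7,336.5),.078))
plan(np.array([.643,-.010,.13]),down(0.),n=40,grip=1)
E
```

```text
pivot [ 0.5973 -0.0489  0.1   ] grip end [ 0.592  -0.2138  0.078 ]
[[[-0.07, -0.01, -0.0, 1.0, 0.26, 0.16, 1],[-0.07, -0.0, -0.0, 1.0, 0.26, 0.17, 1],[-0.06, -0.01, -0.0, 1.0, 0.26, 0.17, 1],[-0.07, -0.0, -0.0, 1.0, 0.25, 0.17, 1],[-0.05, -0.01, -0.0, 0.83, 0.21, 0.13, 1]]] [ 0.0001 -0.0001  0.    ]
```

>>> {"method": "apply_moves", "body": {"increments": [[[-0.1,0,0,1,0.25,0.15,1],[-0.1,0,0,1,0.25,0.15,1],[-0.05,0,0,1,0.25,0.2,1],[-0.05,0,0,1,0.25,0.2,1],[-0.05,0,0,0.8,0.2,0.1,1]]]}}

```text
time_s: 5.45
tcp_pos: [0.644, -0.002, 0.1304]
tcp_rot: [[0.006, 1.0, 0.016], [0.008, 0.016, -1.0], [-1.0, 0.006, -0.008]]
wrist_force: [0.3, -0.6, -0.7]
width: -0.0001
```

```bash
python3 - <<'E'
from h import *
s=robot.read_state();im=robot.camera("wrist");cv2.imwrite("pics/w2.png",im[100:340,160:420].repeat(2,0).repeat(2,1));print(s["time_s"],s["tcp_pos"])
for r in robot.landmark_of("lever_tab","wrist")[:2]: print(round(r["confidence"],2),np.round(r["point"],1),atz("wrist",r["point"],.104,s))
plan(np.array([.643,-.010,.098]),down(0.),n=40,grip=1)
E
```

```text
5.45 [ 0.644  -0.002   0.1304]
0.77 [236.1 226.3] [ 0.6053 -0.0095  0.104 ]
[[[0.12, -0.06, -0.02, 1.0, 0.01, 0.27, 1],[0.03, -0.02, -0.0, 0.23, -0.0, 0.06, 1]]] [-0.  0. -0.]
```

View pics/w2.png

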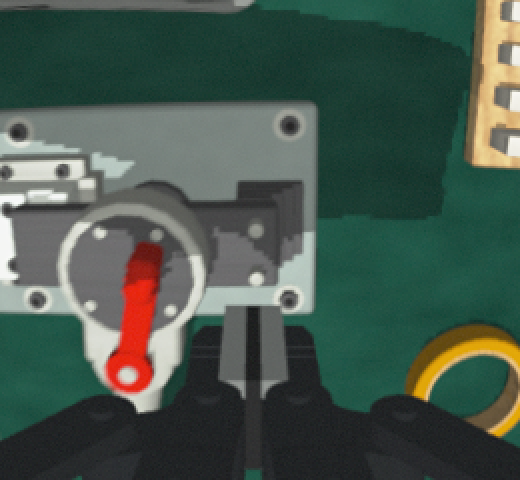

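>>> {"method": "apply_moves", "body": {"increments": [[[0.15,0,0,0.9,0,0.25,1],[0,0,0,0.4,0,0.1,1],[0,0,0,0,-0.4,0,1],[0,0,0,0,-0.4,0,1]]]}}

```text
time_s: 6.05
tcp_pos: [0.6244, -0.0088, 0.0991]
tcp_rot: [[0.008, 1.0, 0.002], [0.009, 0.002, -1.0], [-1.0, 0.008, -0.009]]
wrist_force: [0.1, 0.8, -0.2]
width: -0.0001
```

>>> {"method": "apply_moves", "body": {"increments": [[[0,0,0,0,-0.4,0,1],[0,0,0,0,-0.4,0,1],[0,0,0,0,-0.3,0,1]]]}}

```text
time_s: 6.42
tcp_pos: [0.5952, -0.0085, 0.1008]
tcp_rot: [[0.01, 1.0, 0.003], [0.011, 0.003, -1.0], [-1.0, 0.01, -0.011]]
wrist_force: [-0.6, -0.5, 0.8]
width: 0.0003
```

```bash
python3 - <<'E'
from h import *
s=robot.read_state();im=robot.camera("wrist");cv2.imwrite("pics/w3.png",im[100:340,160:420].repeat(2,0).repeat(2,1));print(s["time_s"],s["tcp_pos"],s["wrist_force"])
E
```

```text
6.425 [ 0.5952 -0.0085  0.1008] [-0.6173 -0.4569  0.7866]
```

View pics/w3.png

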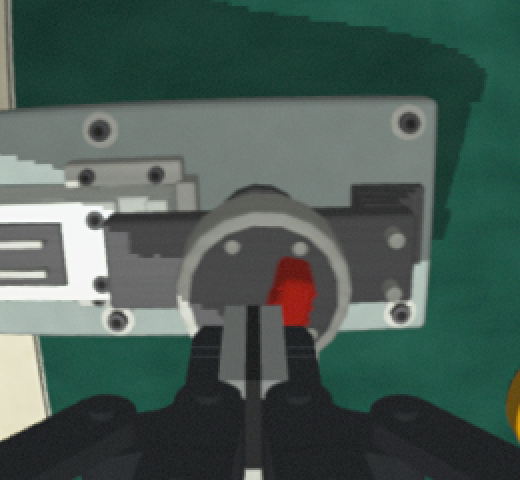

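```bash
python3 - <<'E'
from h import *
s=robot.read_state()
print("tcp px",proj("wrist",s["tcp_pos"],s), "crop",(proj("wrist",s["tcp_pos"],s)-[100,160])*2)
for z in (.095,.104,.114):print(z,atz("wrist",(245,305),z,s),atz("wrist",(231,306),z,s))
im=robot.camera("scene")[170:290,230:370];cv2.imwrite("pics/s3.png",cv2.resize(im,None,fx=5,fy=5,interpolation=cv2.INTER_CUBIC))
E
```

```text
tcp px [242.1926 283.8097] crop [284.3851 247.6194]
0.095 [ 0.607  -0.0128  0.095 ] [ 0.6074 -0.0037  0.095 ]
0.104 [ 0.6063 -0.0089  0.104 ] [ 0.6067 -0.0003  0.104 ]
0.114 [ 0.6056 -0.0046  0.114 ] [0.606  0.0035 0.114 ]
```

View pics/s3.png

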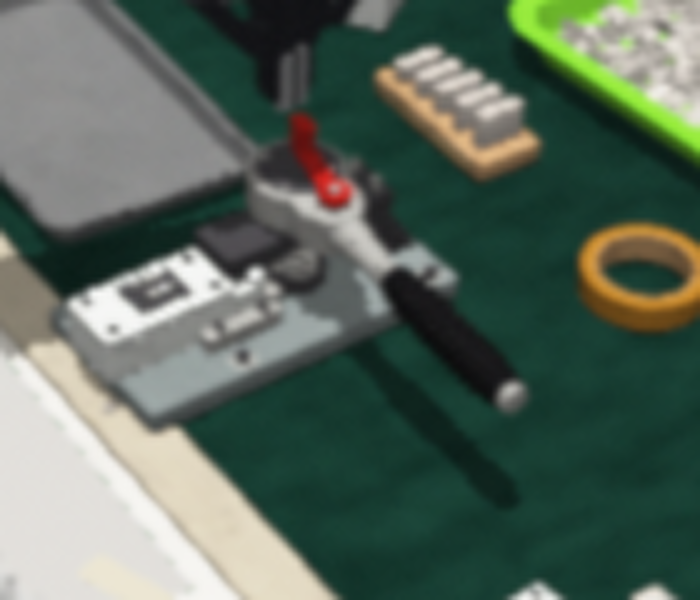

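```bash
python3 - <<'E'
from h import *
s=robot.read_state();p=np.array(s["tcp_pos"])
for dz in (0,.01,.02,.04):print(dz,proj("scene",p+[0,0,dz]),proj("top",p+[0,0,dz]),proj("wrist",p+[0,.0,dz],s))
im=robot.camera("top")[160:240,240:350];cv2.imwrite("pics/t3.png",cv2.resize(im,None,fx=6,fy=6,interpolation=cv2.INTER_CUBIC))
im=robot.camera("wrist");cv2.imwrite("pics/w4.png",im)
E
```

```text
0 [198.3954 285.317 ] [190.3623 276.3331] [242.1927 283.8088]
0.01 [195.3727 285.3947] [189.6882 276.3833] [249.1672 283.8519]
0.02 [192.3231 285.4732] [189.0051 276.4342] [256.8833 283.9005]
0.04 [186.1418 285.6322] [187.611  276.5381] [275.0212 284.0184]
```

View pics/t3.png

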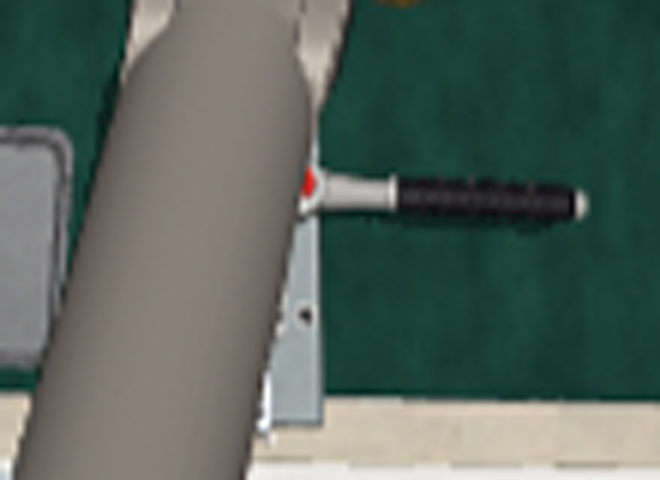

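View pics/w4.png

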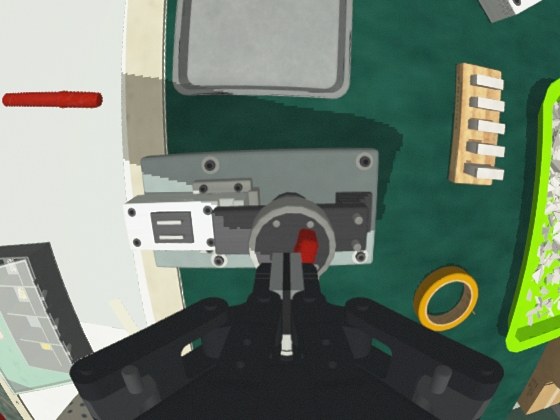

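>>> {"method": "apply_moves", "body": {"increments": [[[0,0,0,-0.1,1,0,1],[0,0,0,0,1,0,1],[0,0,0,0.3,0,0,1],[0,0,0,0.2,0,0,1]]]}}

```text
time_s: 7.12
tcp_pos: [0.6478, -0.0081, 0.0902]
tcp_rot: [[0.01, 1.0, 0.003], [0.01, 0.003, -1.0], [-1.0, 0.01, -0.01]]
wrist_force: [1.1, -0.4, 0.5]
width: 0.0001
```

```bash
python3 - <<'E'
from h import *
s=robot.read_state();p=np.array(s["tcp_pos"]);print(p,s["wrist_force"])
for d in ([0,0,0],[0,0,.01],[0,0,.02]):print(d,proj("scene",p+d),proj("wrist",p+d,s),proj("wrist",p+d+[0,.011,0],s))
im=robot.camera("scene")[150:270,230:370];cv2.imwrite("pics/s4.png",cv2.resize(im,None,fx=5,fy=5,interpolation=cv2.INTER_CUBIC))
im=robot.camera("wrist")[160:310,180:380];cv2.imwrite("pics/w5.png",im.repeat(4,0).repeat(4,1))
E
```

```text
[ 0.6478 -0.0081  0.0902] [ 1.0978 -0.3624  0.4962]
[0, 0, 0] [195.1743 301.2603] [242.1914 283.8085] [224.4616 283.8015]
[0, 0, 0.01] [192.2023 301.4054] [249.1755 283.867 ] [230.6767 283.8591]
[0, 0, 0.02] [189.2045 301.5518] [256.9021 283.9326] [237.5861 283.9238]
```

View pics/s4.png

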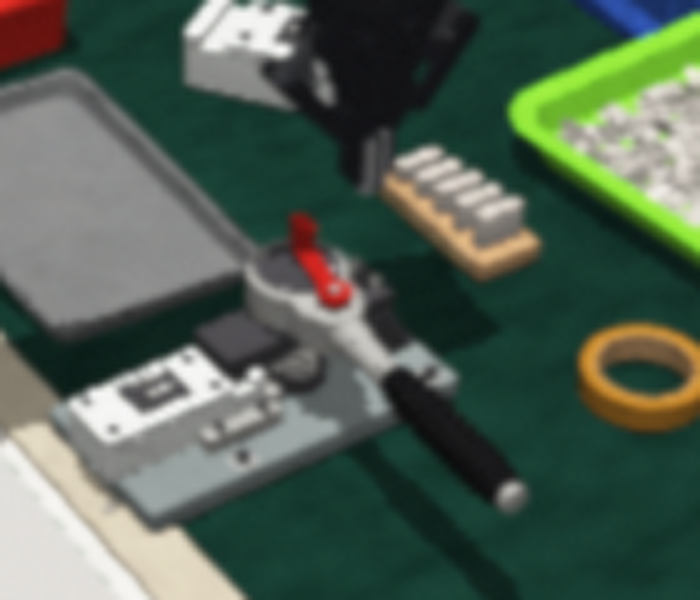

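View pics/w5.png

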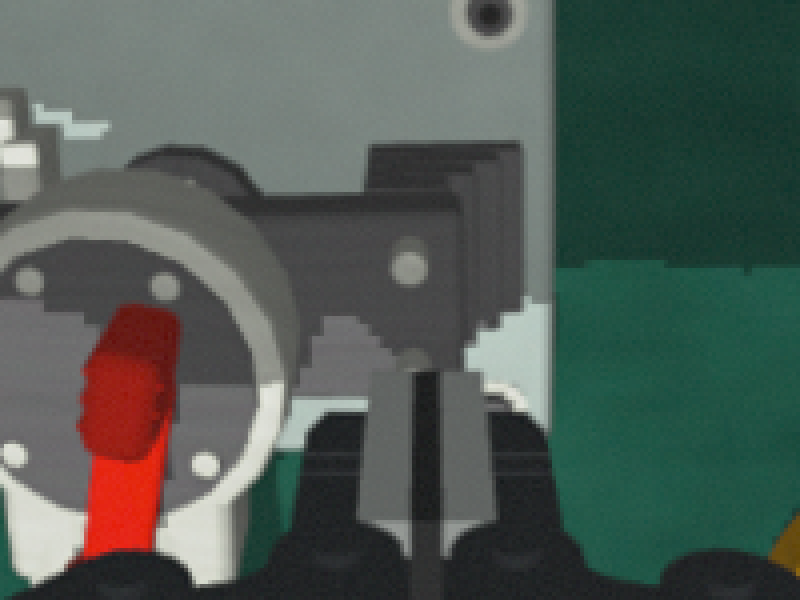

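>>> {"method": "apply_moves", "body": {"increments": [[[0,0,0,0.4,0,0,1],[0,0,0,0,-0.5,0,1],[0,0,0,0,-0.4,0,1]]]}}

```text
time_s: 7.6
tcp_pos: [0.6226, -0.0079, 0.079]
tcp_rot: [[0.009, 1.0, 0.003], [0.011, 0.003, -1.0], [-1.0, 0.009, -0.011]]
wrist_force: [0.5, 0.1, 0.7]
width: 0.0002
```

```bash
python3 - <<'E'
from h import *
s=robot.read_state();p=np.array(s["tcp_pos"]);print(p,s["wrist_force"])
im=robot.camera("scene")[150:270,230:370];cv2.imwrite("pics/s5.png",cv2.resize(im,None,fx=5,fy=5,interpolation=cv2.INTER_CUBIC))
E
```

```text
[ 0.6226 -0.0079  0.079 ] [0.5323 0.1081 0.7376]
```

View pics/s5.png

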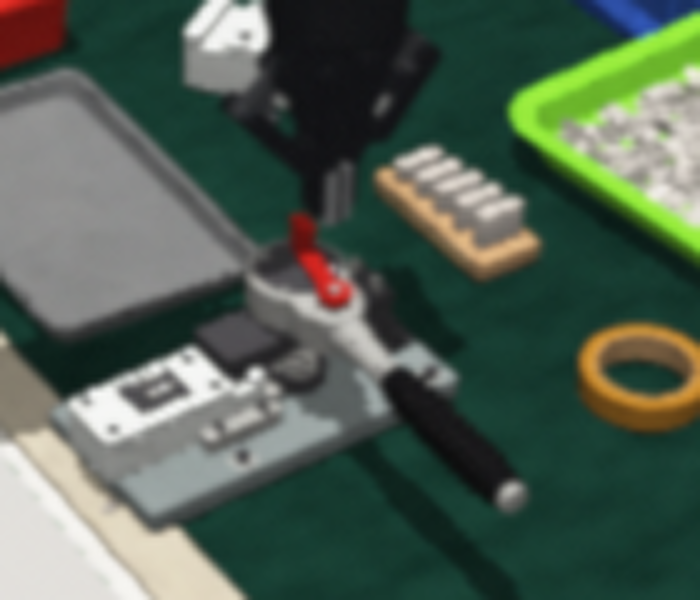

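```bash
python3 - <<'E'
from h import *
s=robot.read_state();p=np.array(s["tcp_pos"])
for z in(.08,.09,.1,.11): print(z,proj("scene",[p[0],p[1],z]),proj("scene",[p[0],p[1]-.011,z]))
print("tab top centre model",proj("scene",[.606,-.010,.114]),proj("scene",[.606,-.010,.093]))
print(robot.landmark_of("lever_tab","scene")[:2])
E
```

```text
0.08 [201.3138 292.996 ] [203.3879 295.3107]
0.09 [198.3566 293.1058] [200.4244 295.4311]
0.1 [195.3736 293.2166] [197.435  295.5527]
0.11 [192.3644 293.3283] [194.4192 295.6753]
tab top centre model [193.3108 289.1858] [199.6385 288.9887]
[{'point': [196.3, 290.4], 'confidence': 0.44}]
```

>>> {"method": "apply_moves", "body": {"increments": [[[0,0,0,0.2,0,0,1],[0,0,0,0,-0.3,0,1],[0,0,0,0,-0.3,0,1]]]}}

```text
time_s: 8.07
tcp_pos: [0.6116, -0.0068, 0.0771]
tcp_rot: [[0.018, 1.0, 0.004], [0.013, 0.003, -1.0], [-1.0, 0.018, -0.013]]
wrist_force: [0.5, -0.4, 0.3]
width: -0.0
```

>>> {"method": "apply_moves", "body": {"increments": [[[0,0,0,0,-0.3,0,1],[0,0,0,0,-0.3,0,1]]]}}

```text
time_s: 8.32
tcp_pos: [0.5973, -0.0076, 0.077]
tcp_rot: [[0.022, 1.0, 0.003], [0.011, 0.003, -1.0], [-1.0, 0.022, -0.011]]
wrist_force: [8.7, -0.3, -3.3]
width: -0.0003
```

```bash
python3 - <<'E'
from h import *
s=robot.read_state();p=np.array(s["tcp_pos"]);print(p,s["wrist_force"])
a=robot.camera("scene")[150:270,230:370];b=robot.camera("wrist")[160:310,180:380]
cv2.imwrite("pics/s6.png",np.hstack([cv2.resize(a,(400,343)),cv2.resize(b,(400,343))]))
E
```

```text
[ 0.5973 -0.0076  0.077 ] [ 8.6766 -0.3474 -3.3416]
```

View pics/s6.png

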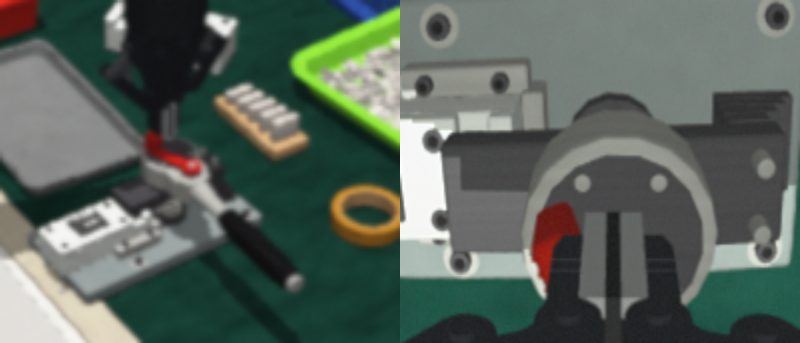

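>>> {"method": "apply_moves", "body": {"increments": [[[0,-0.2,0,0,0.5,0,1],[0,-0.2,0,-0.8,0,0,1],[0,0,0,-1,0,0,1]]]}}

```text
time_s: 8.8
tcp_pos: [0.6067, -0.006, 0.1218]
tcp_rot: [[0.015, 1.0, 0.003], [-0.035, 0.003, -0.999], [-0.999, 0.015, 0.035]]
wrist_force: [1.0, 0.2, -0.0]
width: -0.0
```

```bash
python3 - <<'E'
from h import *
st=dict(tcp_pos=[0.5952,-0.0085,0.1008],tcp_rot=[[.01,1,.003],[.011,.003,-1],[-1,.01,-.011]])
a=atz("wrist",(158,141),.016,st);b=atz("wrist",(150,378),.016,st);print(a,b,np.linalg.norm(a-b))
s=robot.read_state();p=np.array(s["tcp_pos"]);print(p,s["wrist_force"],s["tcp_rot"][2])
a=robot.camera("scene")[150:270,230:370];b=robot.camera("wrist")
for r in robot.landmark_of("lever_tab","wrist")[:2]: print(round(r["confidence"],2),np.round(r["point"],1),atz("wrist",r["point"],.104,s))
cv2.imwrite("pics/s7.png",np.hstack([cv2.resize(a,(400,343)),cv2.resize(b[110:280,180:380],(400,343))]));cv2.imwrite("pics/w7.png",b)
E
```

```text
[0.473  0.0315 0.016 ] [0.6729 0.0366 0.016 ] 0.19998073853506917
[ 0.6067 -0.006   0.1218] [ 1.0035  0.1918 -0.0055] [-0.9993  0.015   0.0346]
0.63 [236.8 246.4] [ 0.5829 -0.0106  0.104 ]
```

View pics/s7.png

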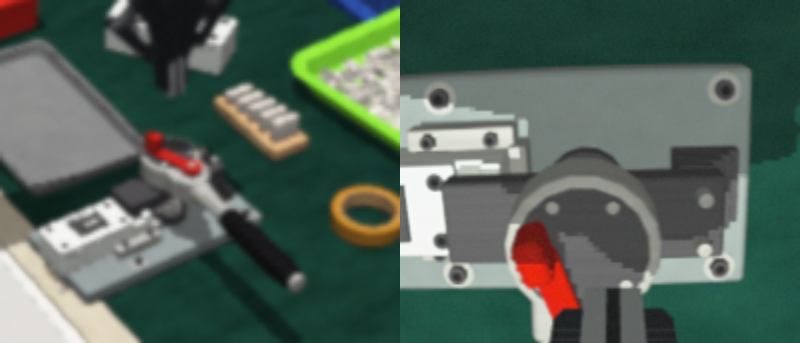

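View pics/w7.png

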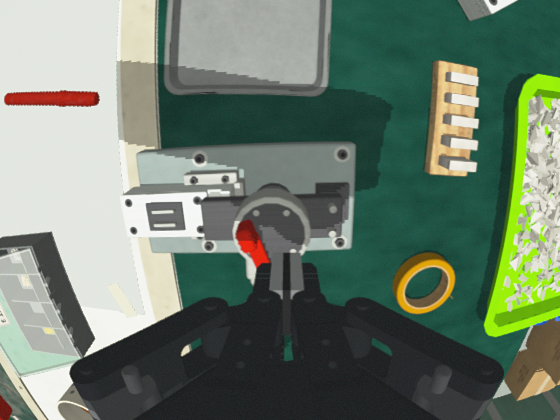

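The lever is now on the loosen side: the tab has moved from x≈0.606 to x≈0.583. Next I straddle the handle grip.

```bash
cat >> h.py <<'E'
AX=np.array([.598,-.018])
def grip_pose(th,z,r=.145): return np.array([AX[0]+r*np.sin(th),AX[1]-r*np.cos(th),z]),down(th)
E
python3 - <<'E'
from h import *
P,R=grip_pose(-.03,.135);plan(P,R,n=20,grip=.2)
s=robot.read_state();print(s["joints"])
E
```

```text
[[[0.05, 0.05, -0.03, -0.04, -0.1, 1.0, 0.2],[0.05, 0.05, -0.03, -0.05, -0.09, 1.0, 0.2],[0.05, 0.05, -0.03, -0.06, -0.08, 1.0, 0.2],[0.05, 0.05, -0.03, -0.06, -0.08, 1.0, 0.2],[0.05, 0.05, -0.03, -0.06, -0.08, 1.0, 0.2],[0.05, 0.05, -0.04, -0.07, -0.07, 1.0, 0.2],[0.01, 0.02, -0.01, -0.02, -0.02, 0.28, 0.2]]] [0.0001 0.0001 0.0001]
[-0.5163  0.4353  0.5721  1.7565 -0.2344  1.004   0.1376]
```

>>> {"method": "apply_moves", "body": {"increments": [[[0.05,0.1,-0.05,-0.4,0,1,0.2],[0.05,0.1,-0.05,0,-0.1,1,0.2],[0.05,0.1,-0.05,0,-0.1,1,0.2],[0.05,0,0,0,-0.1,1,0.2],[0.05,0,0,0,-0.1,1,0.2]]]}}

```text
time_s: 9.57
tcp_pos: [0.594, -0.1294, 0.1319]
tcp_rot: [[-0.004, 1.0, -0.017], [-0.0, -0.017, -1.0], [-1.0, -0.004, 0.0]]
wrist_force: [0.1, -0.0, 0.8]
width: 0.034
```

>>> {"method": "apply_moves", "body": {"increments": [[[0.05,0,0,0,-0.1,1,0.2],[0,0,0,0,0,0.3,0.2]]]}}

```text
time_s: 9.82
tcp_pos: [0.5886, -0.1643, 0.1308]
tcp_rot: [[-0.008, 1.0, -0.026], [-0.001, -0.026, -1.0], [-1.0, -0.008, 0.001]]
wrist_force: [0.8, 0.4, 0.2]
width: 0.0339
```

```bash
python3 - <<'E'
from h import *
s=robot.read_state();print(s["time_s"],s["tcp_pos"],s["tcp_rot"],s["width"])
cv2.imwrite("pics/w8.png",robot.camera("wrist"))
P,R=grip_pose(-.03,.045);plan(P,R,n=20,grip=.2)
E
```

```text
9.825 [ 0.5886 -0.1643  0.1308] [[-0.0082  0.9996 -0.026 ]
 [-0.0007 -0.026  -0.9997]
 [-1.     -0.0082  0.0009]] 0.03385533143912901
[[[0.01, 0.0, 0.02, 1.0, 0.06, -0.02, 0.2],[0.01, 0.0, 0.02, 1.0, 0.06, -0.02, 0.2],[0.01, 0.01, 0.03, 1.0, 0.06, -0.02, 0.2],[0.01, 0.0, 0.01, 0.43, 0.03, -0.01, 0.2]]] [ 0. -0.  0.]
```

View pics/w8.png

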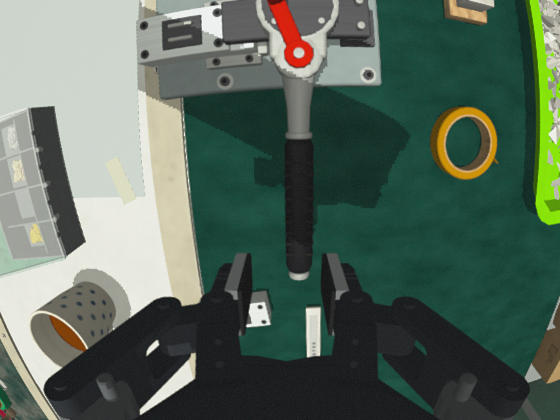

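```bash
python3 - <<'E'
from h import *
s=robot.read_state()
for px in [(137,299),(200,299),(272,299),(53,298)]: print(atz("wrist",px,.078,s))
print(proj("wrist",s["tcp_pos"],s))
E
```

```text
[ 0.6001 -0.1086  0.078 ]
[ 0.5993 -0.1543  0.078 ]
[ 0.5986 -0.2134  0.078 ]
[ 0.6009 -0.0495  0.078 ]
[242.2322 283.804 ]
```

>>> {"method": "apply_moves", "body": {"increments": [[[0,0,0,1,0.15,0,0.2],[0,0,0,1,0.1,0,0.2],[0,0,0,1,0.1,0,0.2],[0,0,0,0.5,0,0,0.2]]]}}

```text
time_s: 10.38
tcp_pos: [0.5992, -0.1582, 0.0409]
tcp_rot: [[-0.007, 1.0, -0.02], [0.003, -0.02, -1.0], [-1.0, -0.007, -0.003]]
wrist_force: [-0.1, -0.9, -0.3]
width: 0.0341
```

```bash
python3 - <<'E'
from h import *
s=robot.read_state();print(s["time_s"],s["tcp_pos"],s["wrist_force"],s["width"])
a=robot.camera("scene")[180:300,260:400];b=robot.camera("wrist")[100:340,140:420]
cv2.imwrite("pics/s9.png",np.hstack([cv2.resize(a,(400,343)),cv2.resize(b,(400,343))]))
for th in(-.15,-.3,-.45,-.6,-.7): P,R=grip_pose(th,.045);plan(P,R,n=9,grip=.2)
E
```

```text
10.375 [ 0.5992 -0.1582  0.0409] [-0.1117 -0.9185 -0.2744] 0.0341220768121539
[[[1.0, -0.02, 0.06, -0.12, -0.72, 0.1, 0.2],[0.24, -0.0, 0.01, -0.03, -0.17, 0.05, 0.2]]] [0.0001 0.     0.0001]
[[[1.0, -0.01, 0.03, -0.05, -0.65, -0.02, 0.2],[1.0, -0.0, 0.03, -0.06, -0.65, 0.05, 0.2],[0.67, -0.01, 0.02, -0.04, -0.43, 0.08, 0.2]]] [-0.0001 -0.0001  0.    ]
[[[1.0, -0.0, 0.02, -0.03, -0.62, -0.09, 0.2],[1.0, -0.0, 0.02, -0.04, -0.63, -0.02, 0.2],[1.0, -0.0, 0.02, -0.04, -0.63, 0.05, 0.2],[1.0, -0.01, 0.02, -0.03, -0.62, 0.11, 0.2],[0.11, -0.0, -0.0, -0.01, -0.06, 0.02, 0.2]]] [-0. -0. -0.]
[[[1.0, -0.0, 0.01, -0.02, -0.6, -0.14, 0.2],[1.0, -0.0, 0.02, -0.03, -0.61, -0.08, 0.2],[1.0, -0.0, 0.01, -0.03, -0.61, -0.01, 0.2],[1.0, -0.0, 0.02, -0.02, -0.61, 0.05, 0.2],[1.0, -0.0, 0.01, -0.03, -0.61, 0.12, 0.2],[0.54, -0.0, 0.01, -0.01, -0.32, 0.1, 0.2]]] [ 0.0001 -0.0001  0.0001]
[[[1.0, 0.0, 0.01, -0.02, -0.58, -0.17, 0.2],[1.0, 0.0, 0.01, -0.02, -0.6, -0.11, 0.2],[1.0, 0.0, 0.01, -0.02, -0.61, -0.05, 0.2],[1.0, 0.0, 0.01, -0.02, -0.61, 0.02, 0.2],[1.0, 0.0, 0.02, -0.02, -0.6, 0.08, 0.2],[1.0, 0.0, 0.01, -0.03, -0.59, 0.14, 0.2],[0.49, 0.0, 0.01, -0.01, -0.28, 0.11, 0.2]]] [0.0001 0.0001 0.    ]
```

View pics/s9.png

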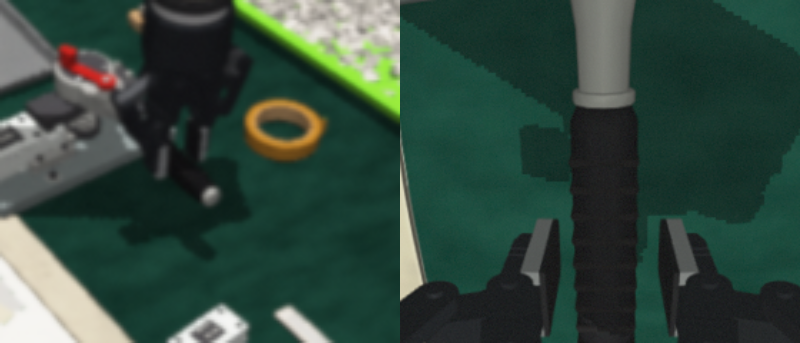

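>>> {"method": "apply_moves", "body": {"increments": [[[1,0,0,0,-0.6,-0.15,0.2],[1,0,0,0,-0.6,-0.1,0.2],[1,0,0,0,-0.6,-0.05,0.2],[1,0,0,0,-0.6,0,0.2],[1,0,0,0,-0.6,0.1,0.2]]]}}

```text
time_s: 11.1
tcp_pos: [0.5321, -0.1362, 0.0473]
tcp_rot: [[0.008, 0.848, -0.53], [0.0, -0.53, -0.848], [-1.0, 0.007, -0.005]]
wrist_force: [1.6, -0.1, -0.4]
width: 0.0343
```

```bash
python3 - <<'E'
from h import *
s=robot.read_state();print(s["time_s"],s["tcp_pos"],s["wrist_force"],s["joints"],np.arctan2(s["tcp_rot"][1][1],s["tcp_rot"][0][1]))
d=np.array(s["tcp_pos"])[:2]-AX;print("th",np.arctan2(d[0],-d[1]),np.hypot(*d))
a=robot.camera("scene")[180:300,230:370];b=robot.camera("wrist")[0:340,100:480]
cv2.imwrite("pics/s10.png",np.hstack([cv2.resize(a,(400,343)),cv2.resize(b,(400,343))]))
P,R=grip_pose(-.7,.045);plan(P,R,n=9,grip=.2)
E
```

```text
11.1 [ 0.5321 -0.1362  0.0473] [ 1.5982 -0.0735 -0.3732] [-0.3793  0.4813  0.7058  1.9513 -0.4153  0.8482 -0.01  ] -0.559010424834589
th -0.5084553715562211 0.13537264113406863
[[[1.0, -0.03, -0.03, 0.05, -0.75, 0.22, 0.2],[0.38, -0.01, -0.0, 0.02, -0.27, 0.11, 0.2]]] [-0.0001 -0.0001 -0.    ]
```

View pics/s10.png

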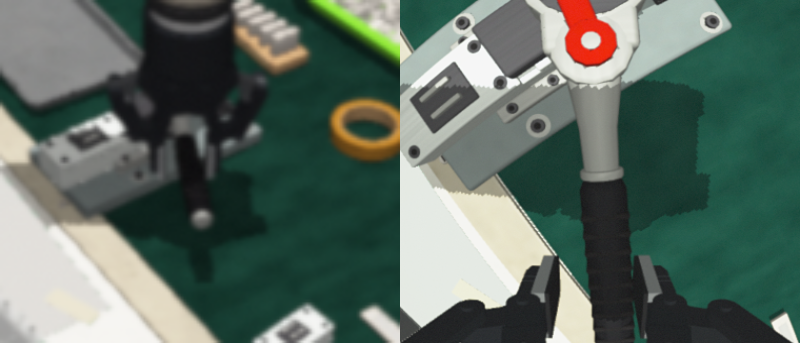

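>>> {"method": "apply_moves", "body": {"increments": [[[0.9,0,0,0.05,-0.7,0.2,0.2],[0.8,0,0,0.05,-0.6,0.2,0.2],[0.5,0,0,0.05,-0.4,0.2,0.2]]]}}

```text
time_s: 11.58
tcp_pos: [0.4925, -0.1233, 0.0459]
tcp_rot: [[0.015, 0.707, -0.707], [-0.0, -0.707, -0.707], [-1.0, 0.011, -0.011]]
wrist_force: [0.6, 0.3, -0.7]
width: 0.0343
```

```bash
cat >> h.py <<'E'
def rep():
    s=robot.read_state();d=np.array(s["tcp_pos"])[:2]-AX
    print(s["time_s"],s["tcp_pos"],"F",s["wrist_force"],"M",s["moment"],"yaw %.3f th %.3f r %.4f"%(np.arctan2(s["tcp_rot"][1][1],s["tcp_rot"][0][1]),np.arctan2(d[0],-d[1]),np.hypot(*d)),s["joints"])
E
python3 - <<'E'
from h import *
rep()
P,R=grip_pose(-.2,.045);plan(P,R,n=5,grip=.2)
E
```

```text
11.575 [ 0.4925 -0.1233  0.0459] F [ 0.6212  0.3418 -0.734 ] M [-0.0146 -0.1444  0.0026] yaw -0.786 th -0.787 r 0.1491 [-0.4763  0.4299  0.7875  2.0554 -0.4275  0.8049 -0.2207]
[[[-1.0, -0.01, -0.02, 0.01, 0.57, -0.2, 0.2],[-1.0, -0.01, -0.02, 0.01, 0.59, -0.14, 0.2],[-1.0, -0.01, -0.03, 0.01, 0.61, -0.08, 0.2],[-1.0, -0.01, -0.02, 0.01, 0.61, -0.01, 0.2],[-1.0, -0.02, -0.03, 0.02, 0.61, 0.05, 0.2]]] [ 0.0081 -0.0038 -0.0001]
```

Now the forward (loosening) stroke.

>>> {"method": "apply_moves", "body": {"increments": [[[-1,0,0,0,0.6,-0.1,0.2],[-1,0,0,0,0.6,-0.05,0.2],[-1,0,0,0,0.6,-0.05,0.2],[-1,0,0,0,0.6,-0.05,0.2],[-1,0,0,0,0.6,-0.05,0.2]]]}}

```text
time_s: 12.2
tcp_pos: [0.5525, -0.1555, 0.0468]
tcp_rot: [[-0.003, 0.973, -0.232], [0.007, -0.232, -0.973], [-1.0, -0.005, -0.006]]
wrist_force: [-6.4, 1.3, 3.6]
width: 0.0339
```

```bash
python3 - <<'E'
from h import *
rep()
P,R=grip_pose(.3,.047);plan(P,R,n=5,grip=.2)
cv2.imwrite("pics/w11.png",robot.camera("wrist"))
E
```

```text
12.2 [ 0.5525 -0.1555  0.0468] F [-6.41    1.3386  3.6066] M [ 0.1019  1.3898 -0.027 ] yaw -0.234 th -0.320 r 0.1448 [-0.2642  0.5041  0.6094  1.8804 -0.376   0.8774  0.2994]
[[[-1.0, -0.01, 0.01, -0.0, 0.68, -0.15, 0.2],[-1.0, -0.01, 0.0, -0.0, 0.69, -0.08, 0.2],[-1.0, -0.02, 0.0, -0.01, 0.69, -0.01, 0.2],[-1.0, -0.02, 0.01, -0.0, 0.69, 0.06, 0.2],[-1.0, -0.01, 0.01, -0.01, 0.68, 0.14, 0.2]]] [ 0.0017  0.     -0.0001]
```

View pics/w11.png

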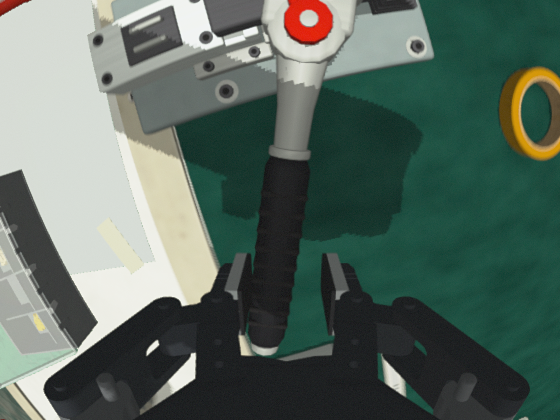

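>>> {"method": "apply_moves", "body": {"increments": [[[-0.8,0,0,-0.05,0.7,-0.1,0.2],[-0.9,0,0,0,0.7,-0.1,0.2],[-0.9,0,0,0,0.7,0,0.2],[-0.9,0,0,0,0.7,0,0.2],[-0.9,0,0,0,0.7,0.05,0.2]]]}}

```text
time_s: 12.88
tcp_pos: [0.6293, -0.1597, 0.0465]
tcp_rot: [[-0.03, 0.971, 0.239], [0.01, 0.239, -0.971], [-1.0, -0.027, -0.017]]
wrist_force: [-5.5, 1.9, 3.4]
width: 0.0339
```

```bash
python3 - <<'E'
from h import *
rep()
P,R=grip_pose(.7,.049);plan(P,R,n=5,grip=.2)
E
```

```text
12.875 [ 0.6293 -0.1597  0.0465] F [-5.5393  1.8649  3.3802] M [ 0.3372  1.265  -0.133 ] yaw 0.242 th 0.218 r 0.1452 [-0.1451  0.6088  0.4694  1.6628 -0.3196  0.9792  0.6817]
[[[-1.0, -0.05, 0.05, -0.04, 0.62, -0.14, 0.2],[-1.0, -0.05, 0.05, -0.03, 0.63, -0.07, 0.2],[-1.0, -0.05, 0.05, -0.03, 0.63, -0.01, 0.2],[-1.0, -0.05, 0.05, -0.03, 0.63, 0.06, 0.2],[-0.38, -0.01, 0.01, -0.01, 0.23, 0.05, 0.2]]] [0.     0.0001 0.    ]
```

>>> {"method": "apply_moves", "body": {"increments": [[[-0.9,-0.1,0.1,-0.05,0.7,-0.1,0.2],[-0.9,-0.1,0.1,-0.05,0.7,-0.05,0.2],[-0.9,-0.1,0.1,0,0.7,0,0.2],[-0.9,-0.1,0.1,0,0.7,0.05,0.2],[-0.9,-0.1,0.1,0,0.7,0.05,0.2]]]}}

```text
time_s: 13.5
tcp_pos: [0.6968, -0.1314, 0.0463]
tcp_rot: [[0.014, 0.75, 0.661], [-0.02, 0.661, -0.75], [-1.0, -0.003, 0.025]]
wrist_force: [-6.9, -0.5, 1.9]
width: 0.0339
```

```bash
python3 - <<'E'
from h import *
rep()
P,R=grip_pose(1.2,.049);plan(P,R,n=5,grip=.2)
a=robot.camera("scene")[150:300,230:405];b=robot.camera("wrist")[0:340,100:480]
cv2.imwrite("pics/s12.png",np.hstack([cv2.resize(a,(400,343)),cv2.resize(b,(400,343))]))
E
```

```text
13.5 [ 0.6968 -0.1314  0.0463] F [-6.871  -0.4806  1.9432] M [-0.2274  1.2935 -0.1287] yaw 0.723 th 0.717 r 0.1504 [-0.1186  0.6534  0.3511  1.5466 -0.2352  0.9669  1.0189]
[[[-1.0, 0.05, 0.02, -0.03, 0.59, -0.19, 0.2],[-1.0, 0.05, 0.02, -0.03, 0.61, -0.13, 0.2],[-1.0, 0.05, 0.02, -0.02, 0.62, -0.06, 0.2],[-1.0, 0.05, 0.01, -0.03, 0.62, 0.01, 0.2],[-0.56, 0.03, 0.01, -0.01, 0.35, 0.04, 0.2]]] [-0.0001 -0.0001  0.    ]
```

View pics/s12.png

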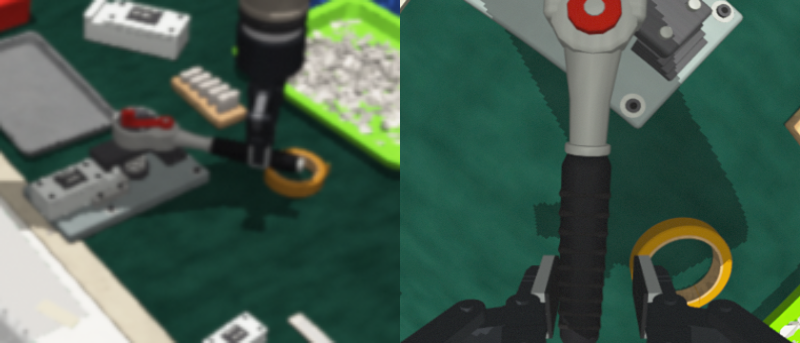

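>>> {"method": "apply_moves", "body": {"increments": [[[-0.9,0.05,0,-0.05,0.65,-0.15,0.2],[-0.9,0.05,0,-0.05,0.7,-0.15,0.2],[-0.9,0.05,0,0,0.7,-0.05,0.2],[-0.9,0.05,0,0,0.7,0,0.2],[-0.9,0,0,0,0.7,0,0.2]]]}}

```text
time_s: 14.22
tcp_pos: [0.7359, -0.0773, 0.0475]
tcp_rot: [[-0.015, 0.375, 0.927], [-0.029, 0.927, -0.375], [-0.999, -0.032, -0.003]]
wrist_force: [-4.4, -3.4, 2.2]
width: 0.0341
```

```bash
python3 - <<'E'
from h import *
rep()
P,R=grip_pose(1.5,.049);plan(P,R,n=5,grip=.2)
a=robot.camera("scene")[150:300,230:405];b=robot.camera("wrist")[0:340,100:480]
cv2.imwrite("pics/s13.png",np.hstack([cv2.resize(a,(400,343)),cv2.resize(b,(400,343))]))
E
```

```text
14.225 [ 0.7359 -0.0773  0.0475] F [-4.4368 -3.4069  2.2147] M [-0.803   1.0388 -0.1377] yaw 1.187 th 1.164 r 0.1501 [-0.1187  0.7059  0.2403  1.4211 -0.1449  1.0469  1.3268]
[[[-1.0, -0.03, 0.1, -0.04, 0.64, -0.16, 0.2],[-1.0, -0.03, 0.1, -0.03, 0.66, -0.1, 0.2],[-0.99, -0.02, 0.1, -0.03, 0.65, -0.02, 0.2]]] [-0.      0.0001  0.    ]
```

View pics/s13.png

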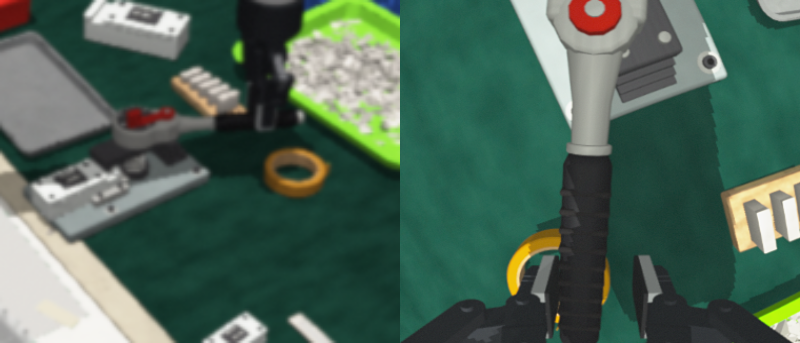

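>>> {"method": "apply_moves", "body": {"increments": [[[-0.9,0,0.1,-0.05,0.65,-0.15,0.2],[-0.9,0,0.1,0,0.65,-0.1,0.2],[0,0,0,0,-0.4,0,0.2]]]}}

```text
time_s: 14.7
tcp_pos: [0.7413, -0.062, 0.0489]
tcp_rot: [[-0.001, 0.201, 0.98], [-0.017, 0.979, -0.201], [-1.0, -0.017, 0.002]]
wrist_force: [-0.4, -0.9, -0.1]
width: 0.0343
```

```bash
python3 - <<'E'
from h import *
rep()
a=robot.camera("scene")[150:300,230:405];b=robot.camera("wrist")[0:340,100:480]
cv2.imwrite("pics/s14.png",np.hstack([cv2.resize(a,(400,343)),cv2.resize(b,(400,343))]))
cv2.imwrite("pics/s14b.png",cv2.resize(robot.camera("scene")[180:260,230:330],None,fx=7,fy=7,interpolation=cv2.INTER_CUBIC))
E
```

```text
14.7 [ 0.7413 -0.062   0.0489] F [-0.3678 -0.8861 -0.0877] M [-0.0159 -0.0136 -0.0199] yaw 1.368 th 1.273 r 0.1499 [-0.1026  0.6983  0.1902  1.4207 -0.1217  1.0356  1.4746]
```

View pics/s14.png

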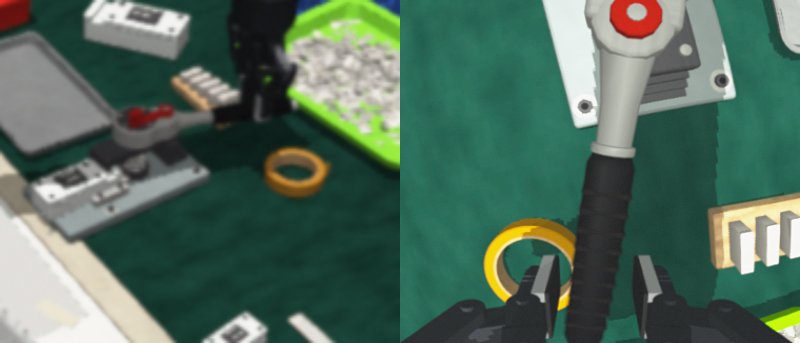

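View pics/s14b.png

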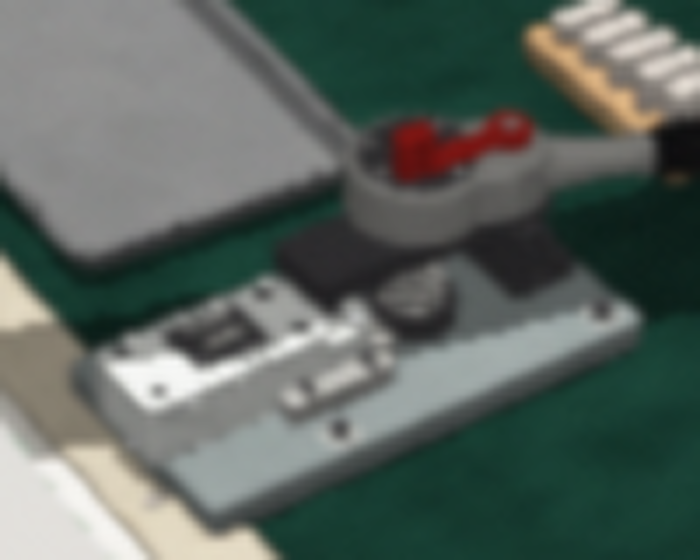

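>>> {"method": "apply_moves", "body": {"increments": [[[0,0,0,-1,0,0,0.2],[0,0,0,-1,0,0,0.2],[0,0,0,-1,0,0,0],[0,0,0,-1,0,0,-0.3],[0,0,0,-0.6,0,-0.5,-0.4]]]}}

```text
time_s: 15.48
tcp_pos: [0.73, -0.0562, 0.1659]
tcp_rot: [[0.001, 0.21, 0.978], [-0.012, 0.978, -0.21], [-1.0, -0.012, 0.004]]
wrist_force: [-0.6, 0.1, 0.1]
width: 0.06
```

```bash
python3 - <<'E'
from h import *
rep()
plan(np.array([.45,-.021,.16]),down(np.pi/2+.015),n=30,grip=-.4)
E
```

```text
15.475 [ 0.73   -0.0562  0.1659] F [-0.5708  0.1488  0.1384] M [-0.0123  0.0087 -0.0281] yaw 1.360 th 1.289 r 0.1374 [-0.12    0.5784  0.2089  1.3538 -0.1082  1.2197  1.4525]
[[[-0.19, 0.0, 0.01, 0.02, -0.09, -1.0, -0.4],[-0.19, 0.0, 0.01, 0.02, -0.07, -1.0, -0.4],[-0.19, 0.0, 0.01, 0.02, -0.05, -1.0, -0.4],[-0.19, 0.0, 0.01, 0.02, -0.02, -1.0, -0.4],[-0.19, 0.0, 0.01, 0.02, -0.01, -1.0, -0.4],[-0.19, 0.0, 0.01, 0.02, 0.01, -1.0, -0.4],[-0.19, 0.0, 0.01, 0.02, 0.04, -1.0, -0.4],[-0.19, 0.0, 0.01, 0.02, 0.05, -1.0, -0.4],[-0.2, 0.01, 0.01, 0.01, 0.08, -1.0, -0.4],[-0.19, 0.0, 0.01, 0.02, 0.1, -1.0, -0.4],[-0.2, 0.01, 0.01, 0.02, 0.11, -1.0, -0.4],[-0.05, 0.0, 0.01, 0.0, 0.04, -0.26, -0.4]]] [-0.     -0.0001 -0.    ]
```

>>> {"method": "apply_moves", "body": {"increments": [[[-0.2,0,0,0,-0.1,-1,-0.4],[-0.2,0,0,0,-0.1,-1,-0.4],[-0.2,0,0,0,-0.05,-1,-0.4],[-0.2,0,0,0,0,-1,-0.4],[-0.2,0,0,0,0,-1,-0.4]]]}}

```text
time_s: 16.1
tcp_pos: [0.5995, -0.0366, 0.1663]
tcp_rot: [[0.003, 0.104, 0.995], [-0.007, 0.995, -0.104], [-1.0, -0.006, 0.004]]
wrist_force: [-0.1, -0.8, 0.6]
width: 0.06
```

>>> {"method": "apply_moves", "body": {"increments": [[[-0.2,0,0,0,0,-1,-0.4],[-0.2,0,0,0,0,-1,-0.4],[-0.2,0,0,0,0.05,-1,-0.4],[-0.2,0,0,0,0.1,-1,-0.4],[-0.2,0,0,0,0.1,-1,-0.4]]]}}

```text
time_s: 16.73
tcp_pos: [0.4656, -0.0185, 0.1647]
tcp_rot: [[0.001, -0.002, 1.0], [-0.001, 1.0, 0.002], [-1.0, -0.001, 0.001]]
wrist_force: [0.5, 0.0, 0.5]
width: 0.0597
```

```bash
python3 - <<'E'
from h import *
rep();s=robot.read_state()
b=robot.camera("wrist");cv2.imwrite("pics/w15.png",b)
for n in ["forming_die","strap_nose","clamp_base","tool_tray","lever_tab"]:
    for r in robot.landmark_of(n,"wrist")[:2]: print(n,round(r["confidence"],2),np.round(r["point"],1),atz("wrist",r["point"],Z[n]+(.0045 if n in("strap_nose","lever_tab") else 0),s))
E
```

```text
16.725 [ 0.4656 -0.0185  0.1647] F [0.4994 0.0355 0.494 ] M [0.0375 0.0267 0.0805] yaw 1.573 th -1.567 r 0.1324 [-0.2035  0.1009  0.161   2.0075 -0.017   1.0335  1.5386]
forming_die 0.67 [229.2 287. ] [ 0.5158 -0.0185  0.016 ]
forming_die 0.6 [229.6  74. ] [ 0.5211 -0.2853  0.016 ]
strap_nose 0.7 [274.1 285.3] [ 0.5503 -0.0201  0.052 ]
clamp_base 0.57 [289.8 288.8] [ 0.6013 -0.016   0.    ]
tool_tray 0.6 [271.7 455.3] [0.5843 0.2024 0.    ]
lever_tab 0.92 [343.1 276.3] [ 0.5929 -0.0282  0.1085]
```

View pics/w15.png

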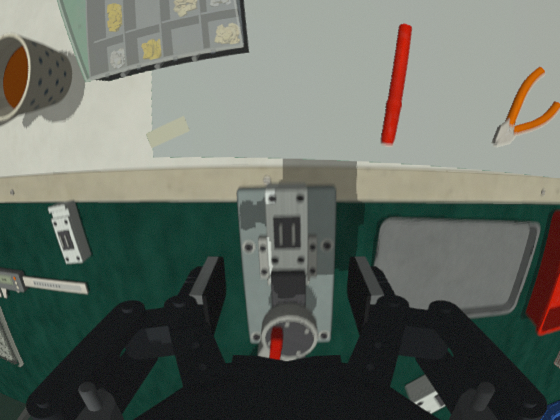

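```bash
python3 - <<'E'
from h import *
plan(np.array([.497,-.0195,.05]),down(np.pi/2+.01),n=30,grip=-.4)
E
```

```text
[[[-0.02, 0.01, 0.0, 1.0, -0.0, 0.25, -0.4],[-0.02, 0.0, 0.01, 1.0, -0.0, 0.25, -0.4],[-0.01, 0.01, 0.0, 1.0, -0.01, 0.25, -0.4],[-0.02, 0.0, 0.01, 1.0, -0.0, 0.25, -0.4],[-0.01, 0.01, 0.0, 0.61, -0.0, 0.14, -0.4]]] [ 0.0001 -0.0001 -0.    ]
```

>>> {"method": "apply_moves", "body": {"increments": [[[0,0,0,1,0,0.25,-0.4],[0,0,0,1,0,0.25,-0.4],[0,0,0,1,0,0.25,-0.4],[0,0,0,1,0,0.25,-0.4],[0,0,0,0.6,0,0.15,-0.4]]]}}

```text
time_s: 17.65
tcp_pos: [0.5051, -0.0193, 0.0484]
tcp_rot: [[0.01, 0.0, 1.0], [-0.002, 1.0, -0.0], [-1.0, -0.002, 0.01]]
wrist_force: [0.5, 0.3, 0.4]
width: 0.0599
```

```bash
python3 - <<'E'
from h import *
rep();s=robot.read_state();p=np.array(s["tcp_pos"])
for z in (.03,.05,.07,.09):print(z,proj("scene",[p[0],p[1]-.03,z]),proj("scene",[p[0],p[1]+.03,z]))
a=robot.camera("scene")[190:270,220:320];b=robot.camera("wrist")[120:340,160:416]
cv2.imwrite("pics/s16.png",np.hstack([cv2.resize(a,(400,320),interpolation=cv2.INTER_CUBIC),cv2.resize(b,(400,320))]))
E
```

```text
17.65 [ 0.5051 -0.0193  0.0484] F [0.5202 0.3463 0.448 ] M [-0.031  -0.0113  0.0252] yaw 1.570 th -1.557 r 0.0929 [-0.1781  0.3183  0.1529  2.0428 -0.0649  0.7746  1.5834]
0.03 [238.8469 264.9875] [226.4663 253.1339]
0.05 [233.0337 264.9627] [220.709  253.0056]
0.07 [227.1144 264.9374] [214.8497 252.875 ]
0.09 [221.086  264.9116] [208.8855 252.7421]
```

View pics/s16.png

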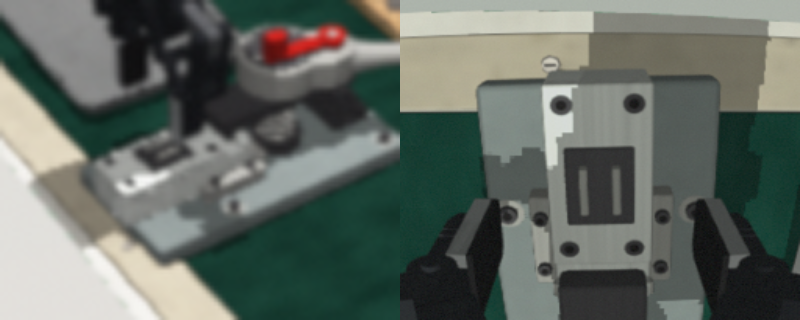

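>>> {"method": "apply_moves", "body": {"increments": [[[0,0,0,0.6,0,-0.3,-0.4],[0,0,0,0.6,0,-0.1,-0.4],[0,0,0,0.4,0,0,-0.4]]]}}

```text
time_s: 18.12
tcp_pos: [0.4977, -0.0193, 0.0093]
tcp_rot: [[0.015, 0.001, 1.0], [-0.002, 1.0, -0.001], [-1.0, -0.002, 0.015]]
wrist_force: [-0.1, 0.8, -0.4]
width: 0.0598
```

```bash
python3 - <<'E'
from h import *
rep();s=robot.read_state();p=np.array(s["tcp_pos"])
for z in (.01,.03,.05):print(z,proj("scene",[p[0],p[1]-.03,z]),proj("scene",[p[0],p[1]+.03,z]))
a=robot.camera("scene")[190:270,220:320];b=robot.camera("wrist")[120:340,160:416]
cv2.imwrite("pics/s17.png",cv2.resize(a,(800,640),interpolation=cv2.INTER_CUBIC)[:600]);cv2.imwrite("pics/w17.png",cv2.resize(b,(640,550)))
E
```

```text
18.125 [ 0.4977 -0.0193  0.0093] F [-0.134   0.8222 -0.4189] M [ 0.0108  0.0004 -0.0072] yaw 1.570 th -1.558 r 0.1003 [-0.1699  0.3686  0.1434  2.0879 -0.0789  0.6755  1.5948]
0.01 [245.5693 262.6424] [233.0792 250.929 ]
0.03 [239.8545 262.5967] [227.4162 250.7823]
0.05 [234.0361 262.5501] [221.6536 250.633 ]
```

View pics/s17.png

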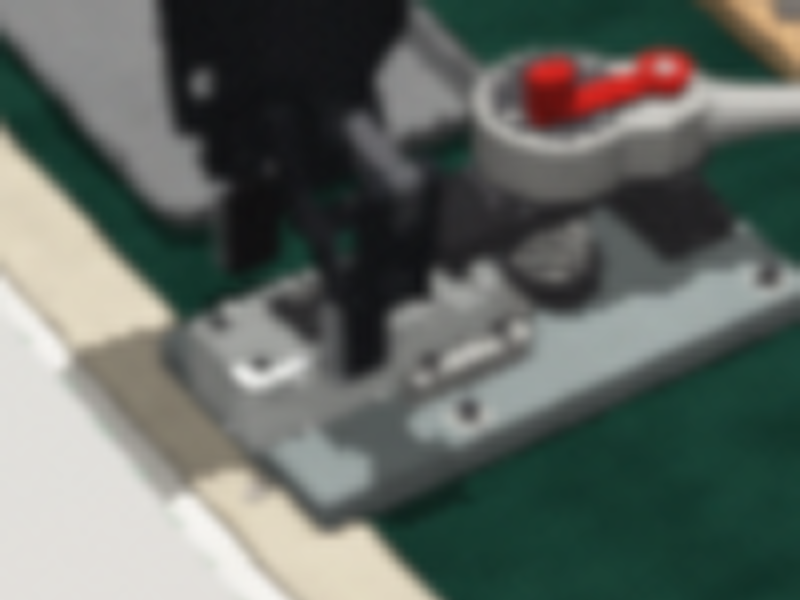

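View pics/w17.png

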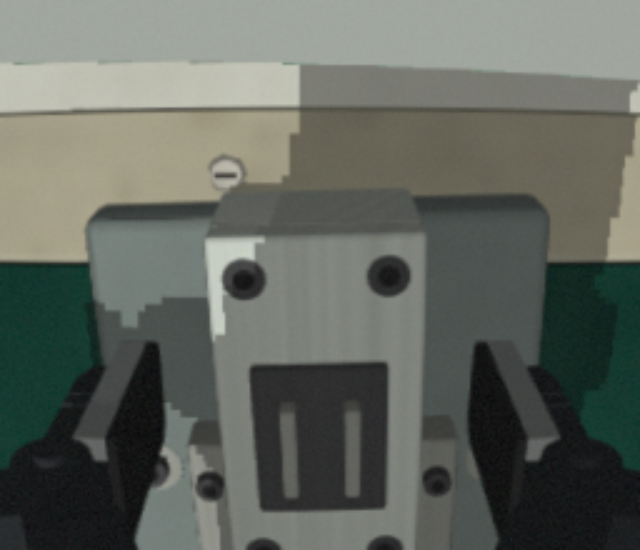

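>>> {"method": "apply_moves", "body": {"increments": [[[0,0,0,0.3,0,-0.25,-0.4],[0,0.1,0,0.3,0,-0.05,-0.4],[0,0,0,0.1,0,0,-0.4]]]}}

```text
time_s: 18.6
tcp_pos: [0.4904, -0.0193, -0.009]
tcp_rot: [[0.004, 0.001, 1.0], [-0.002, 1.0, -0.001], [-1.0, -0.002, 0.004]]
wrist_force: [0.2, 0.6, 0.4]
width: 0.0594
```

```bash
python3 - <<'E'
from h import *
rep()
a=robot.camera("scene")[190:265,220:320]
cv2.imwrite("pics/s18.png",cv2.resize(a,(800,600),interpolation=cv2.INTER_CUBIC))
E
```

```text
18.6 [ 0.4904 -0.0193 -0.009 ] F [0.1757 0.5699 0.3621] M [0.0059 0.0259 0.0008] yaw 1.570 th -1.559 r 0.1076 [-0.1653  0.3958  0.138   2.1047 -0.0856  0.6426  1.6005]
```

View pics/s18.png

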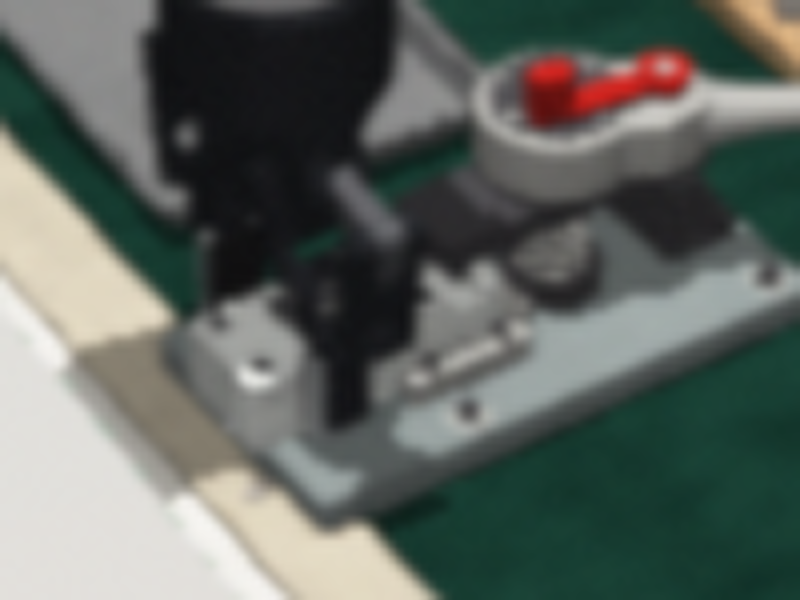

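>>> {"method": "apply_moves", "body": {"increments": [[[0,0,0,0,0,0,0.3],[0,0,0,0,0,0,0.3],[0,0,0,0,0,0,0.3],[0,0,0,0,0,0,0.3]]], "squeeze": 60}}

```text
time_s: 19.15
tcp_pos: [0.4905, -0.0192, -0.0088]
tcp_rot: [[0.004, 0.001, 1.0], [-0.002, 1.0, -0.001], [-1.0, -0.002, 0.004]]
wrist_force: [0.2, 0.8, 0.0]
width: 0.0388
```

```bash
python3 - <<'E'
from h import *
rep();print(robot.read_state()["width"])
E
```

```text
19.15 [ 0.4905 -0.0192 -0.0088] F [0.225  0.8154 0.0485] M [0.1139 0.0582 0.034 ] yaw 1.570 th -1.560 r 0.1075 [-0.1654  0.3955  0.1379  2.1046 -0.0857  0.6428  1.6006]
0.03880613565525889
```

>>> {"method": "apply_moves", "body": {"increments": [[[0,0,0,0,0,-0.3,0.5],[0,0,0,0,0,-0.3,0.5]]]}}

```text
time_s: 19.4
tcp_pos: [0.476, -0.0193, -0.0088]
tcp_rot: [[0.006, 0.001, 1.0], [-0.002, 1.0, -0.001], [-1.0, -0.002, 0.006]]
wrist_force: [1.4, -0.1, -1.2]
width: 0.0392
```

```bash
python3 - <<'E'
from h import *
rep();s=robot.read_state();print(s["width"])
cv2.imwrite("pics/w19.png",robot.camera("wrist"))
E
```

```text
19.4 [ 0.476  -0.0193 -0.0088] F [ 1.3542 -0.0684 -1.2104] M [ 0.0436 -0.203   0.0707] yaw 1.570 th -1.561 r 0.1220 [-0.1689  0.3747  0.1387  2.1393 -0.0833  0.6265  1.5974]
0.03920063207632178
```

View pics/w19.png

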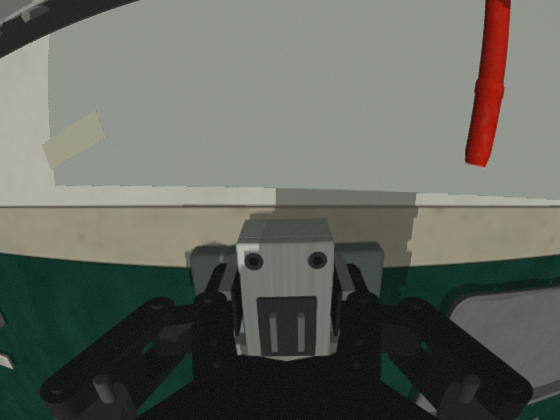

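>>> {"method": "apply_moves", "body": {"increments": [[[0,0,0,0,0,-0.5,0.5],[0,0,0,0,0,-0.5,0.5],[0,0,0,0,0,-0.5,0.5],[0,0,0,0,0,-0.4,0.5]]]}}

```text
time_s: 19.95
tcp_pos: [0.424, -0.0193, -0.009]
tcp_rot: [[0.005, 0.001, 1.0], [-0.001, 1.0, -0.001], [-1.0, -0.001, 0.005]]
wrist_force: [1.0, 0.1, -1.7]
width: 0.0389
```

```bash
python3 - <<'E'
from h import *
rep();s=robot.read_state();print(s["width"])
a=robot.camera("scene")[160:280,210:350]
cv2.imwrite("pics/s20.png",cv2.resize(a,(700,600),interpolation=cv2.INTER_CUBIC))
E
```

```text
19.95 [ 0.424  -0.0193 -0.009 ] F [ 0.9857  0.1284 -1.7156] M [ 0.0202 -0.2294  0.0181] yaw 1.570 th -1.563 r 0.1740 [-0.1817  0.3041  0.1417  2.2539 -0.0738  0.5825  1.5846]
0.03886041376608912
```

View pics/s20.png

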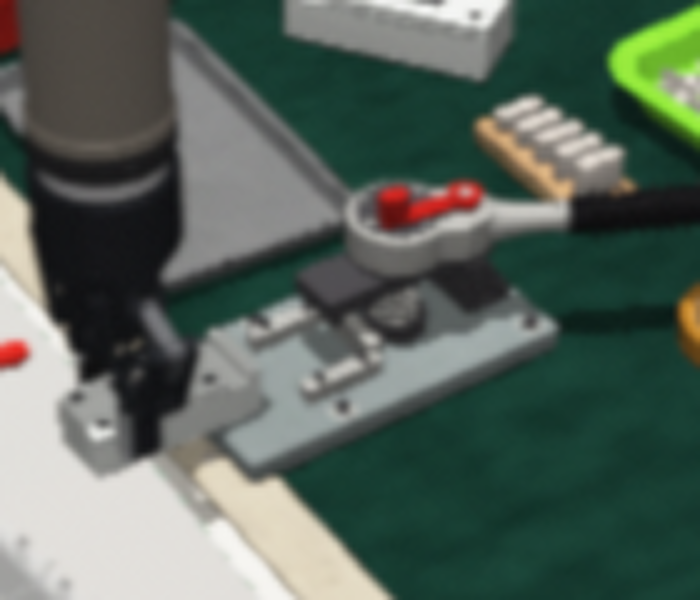

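>>> {"method": "apply_moves", "body": {"increments": [[[0,0,0,-0.4,0,0,0.5],[0,0,0,-0.8,0,0,0.5],[0,0,0,-0.9,0,0,0.5],[0,0,0,-0.8,0,0,0.5]]], "squeeze": 80}}

```text
time_s: 20.5
tcp_pos: [0.4156, -0.0197, 0.0635]
tcp_rot: [[-0.01, 0.001, 1.0], [-0.003, 1.0, -0.001], [-1.0, -0.003, -0.01]]
wrist_force: [1.0, -0.2, -4.3]
width: 0.0384
```

```bash
python3 - <<'E'
from h import *
rep()
c=[atz("top",p,.017) for p in [(178.3,184.9),(181.9,251.9),(217,181.4),(221.3,249.8)]];print(np.array(c),np.mean(c,0))
cv2.imwrite("pics/w21.png",robot.camera("wrist"))
robot.camera("scene")
for cam in("scene",):
    t=robot.trace("tool_tray",cam)
    for k in t[:2]:
        px=k["pixels"];print(cam,k["confidence"],k["extent"])
        cs,_=cv2.findContours(px.astype(np.uint8),cv2.RETR_EXTERNAL,cv2.CHAIN_APPROX_SIMPLE)
        q=cv2.minAreaRect(np.array([atz(cam,(y,x),.012)[:2] for (x,y) in max(cs,key=len)[:,0]],dtype=np.float32));print(q)
im=cv2.imread("pics/top0.png")
E
```

```text
20.5 [ 0.4156 -0.0197  0.0635] F [ 1.016  -0.2351 -4.2873] M [ 0.0085  0.0696 -0.0388] yaw 1.569 th -1.562 r 0.1824 [-0.2057  0.1613  0.1616  2.2087 -0.0336  0.7844  1.5473]
[[0.6525 0.3147 0.017 ]
 [0.6435 0.0775 0.017 ]
 [0.5135 0.3194 0.017 ]
 [0.502  0.0814 0.017 ]] [0.5779 0.1982 0.017 ]
scene 0.55 [208.8, 165.2, 280.4, 214.3]
((0.5998483300209045, 0.19134634733200073), (0.23712953925132751, 0.1037546768784523), 87.74141693115234)
```

View pics/w21.png

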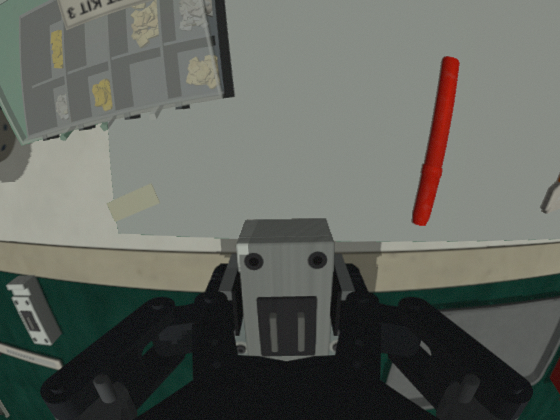

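>>> {"method": "apply_moves", "body": {"increments": [[[0.05,0,0,-0.2,1,0,0.5],[0.05,0.1,0,-0.2,1,0,0.5],[0.05,0.05,0,0,1,0,0.5],[0.05,0,0,0,1,0.1,0.5],[0.05,0,0,0,1,0.5,0.5]]]}}

```text
time_s: 21.28
tcp_pos: [0.4269, 0.1047, 0.0669]
tcp_rot: [[-0.038, 0.034, 0.999], [-0.006, 0.999, -0.034], [-0.999, -0.008, -0.037]]
wrist_force: [1.0, 0.1, -4.1]
width: 0.0389
```

>>> {"method": "apply_moves", "body": {"increments": [[[0.05,0,0,0,0.9,0.8,0.5],[0.05,0,0,0,0.9,1,0.5],[0.05,0,0,0,0.8,1,0.5],[0,0,0,0,0.5,1,0.5]]]}}

```text
time_s: 21.78
tcp_pos: [0.5208, 0.1806, 0.0553]
tcp_rot: [[-0.051, 0.046, 0.998], [-0.011, 0.999, -0.047], [-0.999, -0.013, -0.05]]
wrist_force: [-0.1, 0.7, -3.4]
width: 0.0389
```

```bash
python3 - <<'E'
from h import *
rep()
plan(np.array([.5565,.196,.06]),down(np.pi/2-.043),n=20,grip=.5)
E
```

```text
21.775 [0.5208 0.1806 0.0553] F [-0.107   0.719  -3.3685] M [-0.0295  0.0249  0.0364] yaw 1.525 th -2.771 r 0.2131 [-0.4426  0.4104  0.0476  1.8765 -0.0369  0.9066  1.1495]
[[[-0.02, -0.35, 0.09, -0.19, 0.49, 1.0, 0.5],[-0.01, -0.13, 0.03, -0.06, 0.19, 0.39, 0.5]]] [-0. -0.  0.]
```

>>> {"method": "apply_moves", "body": {"increments": [[[0,-0.35,0.1,-0.1,0.5,1,0.5],[0,-0.15,0,0,0.2,0.4,0.5],[0,0,0,0,0,0,0.5]]]}}

```text
time_s: 22.15
tcp_pos: [0.5564, 0.1967, 0.0527]
tcp_rot: [[-0.001, 0.046, 0.999], [-0.005, 0.999, -0.046], [-1.0, -0.005, -0.001]]
wrist_force: [0.3, -0.2, -4.1]
width: 0.0383
```

```bash
python3 - <<'E'
from h import *
rep();s=robot.read_state();print(np.array(s["tcp_rot"]))
b=robot.camera("wrist");cv2.imwrite("pics/w22.png",b)
p=np.array(s["tcp_pos"]);
# die front bottom/top edge predicted by die model: centre offset .0235
a=robot.camera("scene")[120:240,180:320];cv2.imwrite("pics/s22.png",cv2.resize(a,(700,600),interpolation=cv2.INTER_CUBIC))
E
```

```text
22.15 [0.5564 0.1967 0.0527] F [ 0.329  -0.2483 -4.1172] M [0.0057 0.1753 0.0267] yaw 1.525 th -2.950 r 0.2187 [-0.4554  0.445   0.0521  1.8274 -0.0242  0.8727  1.1319]
[[-0.0011  0.0461  0.9989]
 [-0.0047  0.9989 -0.0461]
 [-1.     -0.0047 -0.0009]]
```

View pics/w22.png

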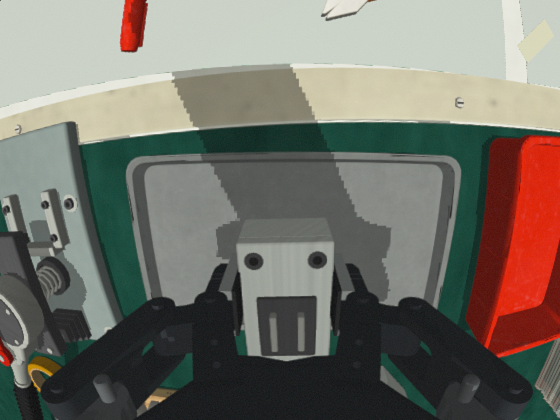

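View pics/s22.png

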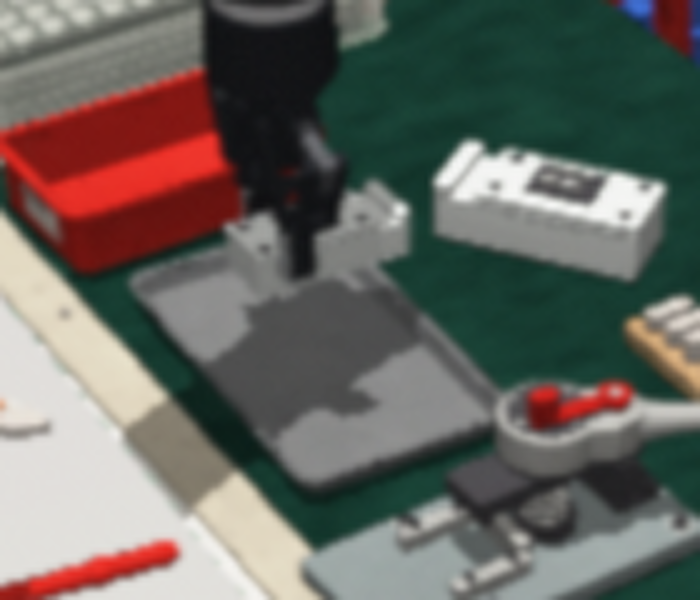

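```bash
python3 - <<'E'
from h import *
s=robot.read_state()
print("front rim",atz("wrist",(155,210),.017,s),atz("wrist",(157,380),.017,s))
print("inner floor",atz("wrist",(163,220),.004,s),atz("wrist",(163,380),.004,s))
print("left/right rim",atz("wrist",(200,137),.017,s),atz("wrist",(210,457),.017,s))
zb=.016+s["tcp_pos"][2]+.009
print("zb",zb,"die front low edge",atz("wrist",(219,245),zb,s),atz("wrist",(219,326),zb,s))
print("die front top edge",atz("wrist",(242,238),zb+.03,s),atz("wrist",(242,334),zb+.03,s))
E
```

```text
front rim [0.5079 0.147  0.017 ] [0.5142 0.26   0.017 ]
inner floor [0.5157 0.1505 0.004 ] [0.5206 0.2638 0.004 ]
left/right rim [0.536  0.0879 0.017 ] [0.5544 0.3231 0.017 ]
zb 0.07790876954995715 die front low edge [0.5327 0.1765 0.0779] [0.5345 0.2161 0.0779]
die front top edge [0.5321 0.1774 0.1079] [0.5339 0.216  0.1079]
```

>>> {"method": "apply_moves", "body": {"increments": [[[0,0,0,0.6,0,0,0.5],[0,0,0,0.8,0,0,0.5],[0,0,0,0.6,0,0,0.5],[0,0,0,0.4,0,0,0.5],[0,0,0,0.1,0,0,0.5]]]}}

```text
time_s: 22.88
tcp_pos: [0.5533, 0.1938, -0.0134]
tcp_rot: [[-0.004, 0.048, 0.999], [-0.006, 0.999, -0.048], [-1.0, -0.006, -0.004]]
wrist_force: [-0.6, -0.6, -3.9]
width: 0.0385
```

```bash
python3 - <<'E'
from h import *
rep();s=robot.read_state();print(np.array(s["tcp_rot"]))
b=robot.camera("wrist");cv2.imwrite("pics/w23.png",b)
E
```

```text
22.875 [ 0.5533  0.1938 -0.0134] F [-0.5506 -0.5813 -3.8836] M [-0.0198  0.102  -0.0255] yaw 1.523 th -2.934 r 0.2164 [-0.4483  0.5323  0.0463  1.8703 -0.0287  0.7458  1.1357]
[[-0.0041  0.0479  0.9988]
 [-0.0062  0.9988 -0.048 ]
 [-1.     -0.0063 -0.0038]]
```

View pics/w23.png

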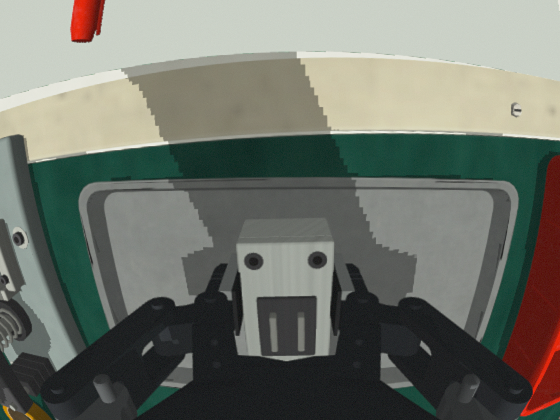

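>>> {"method": "apply_moves", "body": {"increments": [[[0,0,0,0.2,0,0,0.5],[0,0,0,0.05,0,0,0.5]]]}}

```text
time_s: 23.18
tcp_pos: [0.5544, 0.1942, -0.019]
tcp_rot: [[-0.002, 0.048, 0.999], [-0.005, 0.999, -0.048], [-1.0, -0.005, -0.002]]
wrist_force: [-0.5, -0.2, -4.6]
width: 0.0384
```

>>> {"method": "apply_moves", "body": {"increments": [[[0,0,0,0.08,0,0,0.5]]]}}

```text
time_s: 23.3
tcp_pos: [0.5549, 0.1944, -0.0207]
tcp_rot: [[-0.001, 0.048, 0.999], [-0.005, 0.999, -0.048], [-1.0, -0.005, -0.001]]
wrist_force: [0.1, -0.3, -4.0]
width: 0.0389
```

>>> {"method": "apply_moves", "body": {"increments": [[[0,0,0,0.08,0,0,0.5]]]}}

```text
time_s: 23.42
tcp_pos: [0.5549, 0.1944, -0.0223]
tcp_rot: [[-0.001, 0.048, 0.999], [-0.005, 0.999, -0.048], [-1.0, -0.005, -0.001]]
wrist_force: [-6.3, -1.7, 9.0]
width: 0.0387
```

>>> {"method": "apply_moves", "body": {"increments": [[[0,0,0,0,0,0,0],[0,0,0,0,0,0,-0.1],[0,0,0,0,0,0,-0.3],[0,0,0,0,0,0,-0.4]]]}}

```text
time_s: 23.92
tcp_pos: [0.5582, 0.1957, -0.0198]
tcp_rot: [[0.005, 0.048, 0.999], [-0.002, 0.999, -0.048], [-1.0, -0.002, 0.005]]
wrist_force: [0.7, 0.2, -0.8]
width: 0.0602
```

```bash
python3 - <<'E'
from h import *
rep();s=robot.read_state();print(s["width"])
b=robot.camera("wrist");cv2.imwrite("pics/w24.png",b)
E
```

```text
23.925 [ 0.5582  0.1957 -0.0198] F [ 0.7395  0.171  -0.7785] M [ 0.0045  0.0239 -0.0108] yaw 1.523 th -2.958 r 0.2173 [-0.4473  0.5439  0.0455  1.8692 -0.0292  0.7251  1.1362]
0.06017555152479887
```

View pics/w24.png

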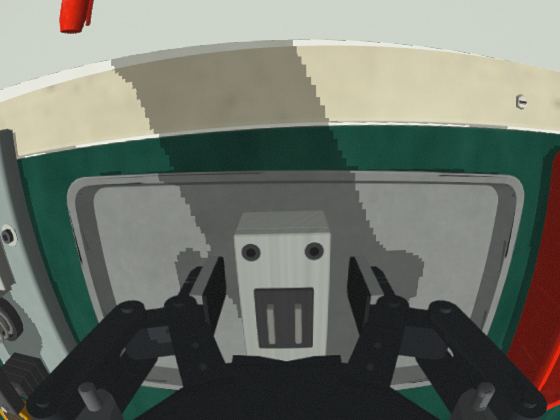

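Released. Now I retreat straight up and check.

>>> {"method": "apply_moves", "body": {"increments": [[[0,0,0,-0.6,0,0,-0.4],[0,0,0,-1,0,0,-0.4],[0,0,0,-1,0,0,-0.4],[0,0,0,-1,0,0,-0.4],[0,0,0,-1,0,0,-0.4]]]}}

```text
time_s: 24.6
tcp_pos: [0.5568, 0.1955, 0.1006]
tcp_rot: [[0.004, 0.048, 0.999], [-0.003, 0.999, -0.048], [-1.0, -0.003, 0.004]]
wrist_force: [0.3, 0.3, 1.2]
width: 0.0601
```

>>> {"method": "apply_moves", "body": {"increments": [[[0,0,0,-1,0,0,-0.4],[0,0,0,-1,0,-1,-0.4],[0,0,0,-0.5,0,-1,-0.4],[0,0,0,0,0,-1,-0.4],[0,0,0,0,0,0,-0.4]]]}}

```text
time_s: 25.22
tcp_pos: [0.4827, 0.2002, 0.1731]
tcp_rot: [[0.016, 0.049, 0.999], [0.003, 0.999, -0.049], [-1.0, 0.004, 0.016]]
wrist_force: [0.3, -0.1, -0.3]
width: 0.0599
```

```bash
python3 - <<'E'
from h import *
rep();s=robot.read_state()
b=robot.camera("wrist");cv2.imwrite("pics/w25.png",b)
for n in ["forming_die","tool_tray","strap_nose","lever_tab"]:
    for r in robot.landmark_of(n,"wrist")[:3]: print(n,round(r["confidence"],2),np.round(r["point"],1),atz("wrist",r["point"],{"forming_die":.002}.get(n,Z[n]),s))
a=robot.camera("scene")[120:240,180:330];cv2.imwrite("pics/s25.png",cv2.resize(a,(750,600),interpolation=cv2.INTER_CUBIC))
E
```

```text
25.225 [0.4827 0.2002 0.1731] F [ 0.3226 -0.0956 -0.3132] M [-0.0208 -0.0139 -0.0127] yaw 1.522 th -2.655 r 0.2468 [-0.5162  0.1852  0.0427  1.886  -0.0036  1.0552  1.0492]
forming_die 0.89 [259.1 284.7] [0.5826 0.1935 0.002 ]
tool_tray 0.74 [257.3 292.1] [0.5817 0.2024 0.    ]
strap_nose 0.87 [258.5 100.7] [ 0.5547 -0.0196  0.0475]
lever_tab 0.88 [313.1  75.4] [ 0.5948 -0.0375  0.104 ]
lever_tab 0.66 [254.4 292.9] [0.526  0.2033 0.104 ]
```

View pics/w25.png

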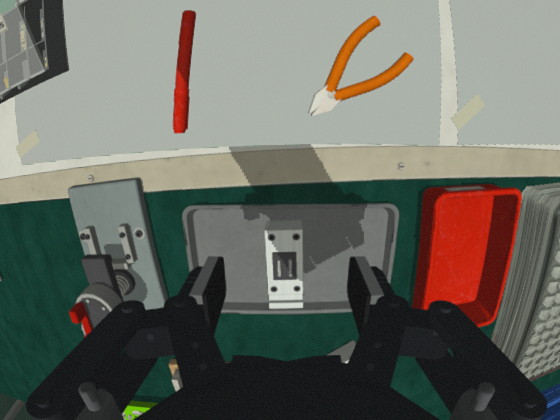

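View pics/s25.png

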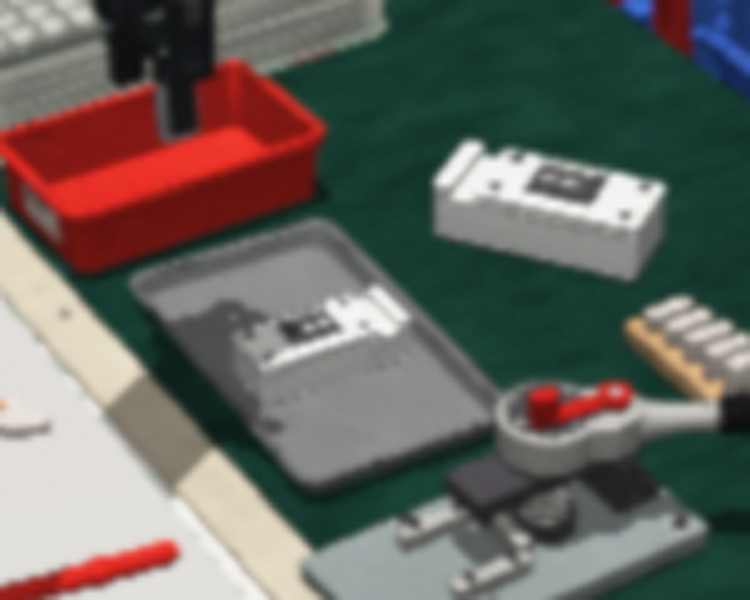

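```bash
python3 - <<'E'
from workcell import robot
print(robot.finish_job())
E
```

```text
the job is handed in; nothing more can be done
None
```

The forming die is out of its base and lies in the dark grey tool tray. I handed the job in at about 25 s of the 72 s allowed, and the hand-in gave no verdict.

- **Lever:** I flipped the red lever to the loosen side. The first push passed over the tab because the fingertips sit about 20–35 mm behind the reported TCP. The second push, lower, took it across.
- **Screw:** One long loosening stroke, after a free back stroke, moved the handle about 2.0 rad. Allowing for one lost click, the screw turned at least 1.65 rad. I could not read the joint directly, but the die then slid out with only about 1.4 N.
- **Die:** I drew it out 66 mm, lifted it and set it down with about 13 N change in wrist force.

**Last checks:**
- The wrist view puts the die about 1 mm (x) and 9 mm (y) from the tray centre, and it looks flat and right way up.
- The lever still shows on the loosen side.
- The gripper is clear of everything, and I saw none of the other things on the bench shifted.
- Measurements of the tray centre from the three cameras differed by up to about 10 mm. I relied on the wrist view taken just above the tray.

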